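# Weigh out hazelnuts and open the nut mill

## Task

Tip all seven hazelnuts from the steel measuring cup into the white bowl on the kitchen scale and stand the empty cup upright on the worktop again; the mill stays shut until then. Then undo the screw cap of the nut mill: its thread runs against the motor's spin, and as I don't know which way this one spins, you will have to find out which way the cap loosens by trying it. Finish with the cap still held level in the gripper, at least a hand's breadth (80 mm) clear above the mill, so that I can fill it. Leave the honey jar, the salt shaker and the tin where they are.

Things in the scene. Friction and masses are not known exactly. Their poses are not given: they have to be found in the camera images.
- mill: electric nut mill, fixed: an upright steel drum 116 mm across, 118 mm high, a black motor housing 98 mm wide and 117 mm high behind it (26 to 122 mm along +x), a short spout at the front (-x). Origin on the worktop under the drum's axis, which is also the filler hole's axis; z up. It does not move when the cap is turned
- mill_mouth (a point): centre of the filler hole (49 mm across) in the drum's flat top, 118 mm above the worktop. Two thread ramps inside hold the cap's lugs down: the cap is free to lift after 1.0 to 1.4 rad of loosening from its start and up to 2.1 rad; before that it has only 0.5 to 3 mm of upward play
- cap: black screw cap in the filler hole, 60 g. Above the drum top: a flange 61 mm across, 4 mm high, then a fluted round grip 52 mm across up to 36 mm, a low bar along its x on top. Below: a plug 35 mm across, 24 mm long, with two lugs at +x and -x (46 mm across). Origin on its axis at the flange's underside (on the drum top when shut), z up. Thread hand differs from start to start, not visible
- cap_grip (a point): point on the cap's axis 24 mm above its origin, the height to grip (round, 52 mm). Turned the tightening way the cap meets a solid stop within 0.2 rad, then the fingers slip; the loosening way (anticlockwise from above if ordinary, clockwise if left-handed) it turns freely and does not rise by itself. A grip of 25 to 40 N is enough
- scale: flat black kitchen scale, 200 mm (x) by 160 mm (y), with a steel platform 22 mm above the worktop, fixed. Origin on the worktop under its middle; the platform's middle is 20 mm further along +x
- bowl: white round bowl, loose (0.4 kg), standing on the scale's platform; 164 mm across the rim, 66 mm high, wall 5 mm, base 88 mm across. Origin at the centre of its underside, z up
- measure: steel measuring cup, loose (0.16 kg), with the hazelnuts in it: 62 mm across the base, 82 mm across the rim, 44 mm high, wall 3 mm, floor 4 mm thick; a straight round bar handle, 13 mm thick, sticks out along its +x from 44 to 150 mm, its axis 36 mm up. Origin at the centre of its underside, z up
- measure_grip (a point): a point in the middle of the measuring cup's handle, 105 mm along +x from the cup's axis and 36 mm above its underside; the handle is 13 mm thick there
- nut0: hazelnut, 17 mm thick and 19 mm long, 10 g, origin at its centre; starts in the measuring cup
- nut1: hazelnut, 17 mm thick and 19 mm long, 10 g, origin at its centre; starts in the measuring cup
- nut2: hazelnut, 17 mm thick and 19 mm long, 10 g, origin at its centre; starts in the measuring cup
- nut3: hazelnut, 17 mm thick and 19 mm long, 10 g, origin at its centre; starts in the measuring cup
- nut4: hazelnut, 17 mm thick and 19 mm long, 10 g, origin at its centre; starts in the measuring cup
- nut5: hazelnut, 17 mm thick and 19 mm long, 10 g, origin at its centre; starts in the measuring cup
- nut6: hazelnut, 17 mm thick and 19 mm long, 10 g, origin at its centre; starts in the measuring cup
- honey_jar: bystander: glass jar with a yellow lid, 64 mm across, 100 mm high; leave it alone
- salt_shaker: bystander: salt shaker, 44 mm across, 90 mm high; leave it alone
- tomato_tin: bystander: food tin, 76 mm across, 58 mm high; leave it alone

How it is judged:
By the outcome, as a careful person would: the job done as asked, in the order asked, and still so for the second after the job is handed in, while the arm keeps its last pose, push and grip.
It also fails if it takes over 72 s, if anything falls off the work surface, if the arm or the gripper's body presses on something with over 40 N, if the wrist force passes 120 N, or if a joint passes its speed limit or range.

## Robot

A 6-joint arm with a two-finger parallel gripper is mounted at the origin on a cart in front of the work surface, level with it; the furniture and walls round the work are solid. World frame = base frame: x ahead of the robot, y to its left, z up, the work surface at z = 0. Lengths are in m, angles in rad, forces in N, time in s.
With the tool pointing down it reaches from about 0.25 to 0.8 m from the base axis. Payload 8.5 kg.
Tool frame: the origin (TCP) lies at the very end of the fingers, on their centre line; the grasp point (between the pads) lies 19 mm behind it; z points along the fingers, y is the line along which they close (so a half turn about z gives the same grasp; the last joint's range is limited). The gripper opens to 85 mm and grips with 20 to 120 N. Pads are 22 mm wide; open, the fingers measure 114 mm over their backs; the gripper's body (76 mm by 85 mm) begins 54 mm behind the grasp point. The pads swing forward as they close: fully open they stand 13 mm farther back than shut.
Start: joints at [1.211, 0.238, -0.013, 1.319, 0, 1.571], TCP at [0.185, 0.491, 0.231] pointing down, gripper open.
Joint ranges: [-2.66, 2.66], [-1.03, 1.9], [-1.14, 1.46], [-1.82, 2.27], [-1.45, 1.34], [-3.14, 3.14]. Speed limits (rad/s): [2.22, 2.22, 2.79, 3.14, 3.14, 3.14].

## Interface

Orientations are given as a unit quaternion [w, x, y, z].
In Python, from workcell import r gives the robot as it stands. The module is installed in compiled form; this text tells all that it offers.
- The arm moves only by the tool apply_moves, never from a script. Its argument "moves" is a list of rows, each an object with "xyz": the shift along the tool's x, y, z in m, a list of three; "spin": the turn about the tool's z in rad; "fingers": the finger opening in m, from 0 to 0.0854. A call has 1 to 5 rows; each row is the pose to reach, as a shift and turn from the pose commanded when the call began, along the tool's axes at that moment; what a row does not reach only later rows make up. A row lasts 1/8 s, in which the tool goes at most 62.5 mm and 10.7 degrees, less where a joint would pass 70% of its speed; a pose out of reach is approached as far as the arm can. A call with a gripper value outside its range is refused whole. The fingers move at their own pace and stop on an object; "grip_force" is the grip in N (left out, the last holds). Time passes only in rows, so rows that repeat a pose let the fingers close. It gives the time, the measured TCP pose, the force, the opening and the grip force at its end, in the units of the state.
- r.sense(): the state, without advancing time (a new reading comes with each control period).
- r.camera(name): name is "scene" or "top"; returns a dict with "frame" (384x512x3 uint8, red, green, blue), "intrinsics" (3x3 intrinsics, pixels), "k1" (the pictures are not rectified: a ray, as slopes to the right and down, at radius r is drawn at 1 + k1 r^2 times it, then the intrinsics apply), "view" (4x4, takes a point from world to camera coordinates). Camera axes: x right, y down, z forward; pixel columns grow to the right and rows downward; lengths in m; the calibration is good to about 2 mm. A picture is of the moment at which its call begins. There is no depth.
- r.job_done(): hands the job in; it is judged then, once.
The state is a dict: "time_s": time; "joint_positions": joint angles; "qd": joint speeds; "effort": joint torques, N m; "eef_pos": TCP position; "ee_rot": TCP orientation; "contact_force": force on the tool from outside, world axes, zero at the start; "ft_torque": the same for the moment, N m; "gripper_width": opening from 0.0 (shut) to 1.0 (fully open); "grasp_force": force on a finger pad.
Only numpy, scipy, OpenCV 4.12 (cv2) and the standard library are available. Lean on these libraries where they do the work, as an engineer would, in place of code of your own. Each camera call takes 0.05 s, during which the arm holds its last target. There are 200 camera calls.

## Working session

There is one attempt and no reset: what is moved stays moved. The work goes in short steps, Python scripts to look and compute and a tool call to move; the robot and the scene stay as the last step left them, time stands still between calls to the robot, and variables do not carry over. Pictures are saved under pics/ and viewed, at most 10 in all, crops included, and the job is handed in when it is done.

Besides the shell and the picture viewer there is one more tool, called after "Call:" by a JSON object that holds its "fn" and its "kwargs". apply_moves: Moves the arm, as the interface text tells. Its arguments: {"type":"object","properties":{"moves":{"type":"array"},"grip_force":{"type":"number"}},"required":["moves"]}

```bash
mkdir -p pics; cat > h.py <<'E'
import numpy as np, cv2
from workcell import r
def cam(n):
    c=r.camera(n); return c
def save(c,fn): cv2.imwrite('pics/'+fn,c['frame'][:,:,::-1])
def ray(c,px):
    K=np.array(c['intrinsics'],float);V=np.array(c['view'])
    d=np.array([(px[0]-K[0,2])/K[0,0],(px[1]-K[1,2])/K[1,1]]);u=d.copy()
    for _ in range(30): u=d/(1+c['k1']*(u@u))
    R=V[:3,:3];t=V[:3,3]
    return -R.T@t, R.T@np.array([u[0],u[1],1])
def onz(c,px,z):
    o,d=ray(c,px); return o+d*(z-o[2])/d[2]
def proj(c,p):
    K=np.array(c['intrinsics'],float);V=np.array(c['view'])
    q=V[:3,:3]@np.array(p)+V[:3,3];u=q[:2]/q[2];u=u*(1+c['k1']*(u@u))
    return K[0,0]*u[0]+K[0,2],K[1,1]*u[1]+K[1,2]
E
python3 - <<'E'
from h import *
np.set_printoptions(precision=3,suppress=True)
for n in('scene','top'):
    c=cam(n);save(c,n+'0.png');o,_=ray(c,(256,192));print(n,o,c['k1'],c['intrinsics'])
s=r.sense();print(s)
E
```

```text
scene [-0.169 -0.576  0.682] 0.038494627234772774 [[397.536   0.    256.149]
 [  0.    397.536 197.724]
 [  0.      0.      1.   ]]
top [0.406 0.033 1.206] -0.02633240060105351 [[410.533   0.    259.228]
 [  0.    410.533 185.236]
 [  0.      0.      1.   ]]
{'time_s': 0.1, 'joint_positions': array([ 1.211,  0.239, -0.014,  1.319, -0.   ,  1.571]), 'qd': array([-0.   , -0.001,  0.002,  0.   ,  0.   ,  0.   ]), 'effort': array([  0.   , -53.972,  34.7  ,   0.013,   0.   ,   0.   ]), 'eef_pos': array([0.185, 0.491, 0.231]), 'ee_rot': array([-0.   ,  0.179,  0.984, -0.001]), 'contact_force': array([-0.236,  0.375,  0.582]), 'ft_torque': array([-0.044, -0.005,  0.002]), 'grasp_force': 0.0, 'gripper_width': 0.9990490904551454}
```

View pics/scene0.png

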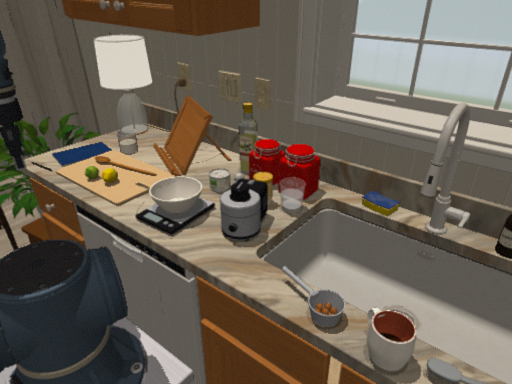

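View pics/top0.png

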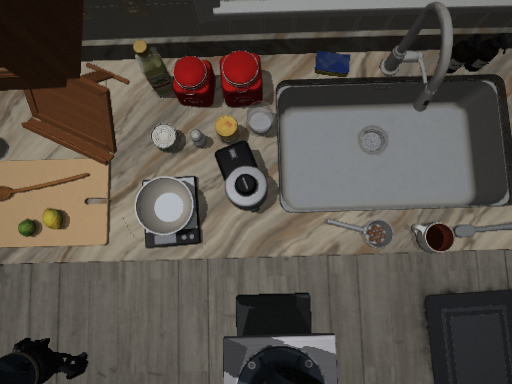

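The scene view shows the bowl on the scale at about (177,193), the mill and its cap at (240,200), and the measuring cup with nuts at (325,307), its handle running to (284,268). The top view shows the bowl at (165,206), the cap at (246,185), and the cup at (377,234), its handle running to (330,221).

```bash
python3 - <<'E'
from h import *
np.set_printoptions(precision=4,suppress=True)
c=cam('top');s=cam('scene')
print('gripper proj',proj(c,r.sense()['eef_pos']),proj(s,r.sense()['eef_pos']))
for n,p,z in [('bowlrim',(165,206),.088),('cap',(246,184.5),.154),('cuprim',(377,234),.044),('handle tip',(330,221),.036),('honey',(227,127),.1),('salt',(197,138),.09),('tin',(165,137),.058)]:
    print(n,onz(c,p,z))
for n,p,z in [('cuprim',(325,303),.044),('tip',(284,268),.036),('bowl',(177,186),.088)]: print('s',n,onz(s,p,z))
a=c['frame'][140:270,120:270];b=c['frame'][190:270,310:420]
a=cv2.resize(a,None,fx=3.2,fy=3.2,interpolation=2);b=cv2.resize(b,None,fx=2.9,fy=2.9,interpolation=2)
im=np.zeros((416,800,3),np.uint8);im[:a.shape[0],:a.shape[1]]=a;im[:b.shape[0],480:480+b.shape[1]]=b[:, :320]
cv2.imwrite('pics/c1.png',im[:,:,::-1])
E
```

```text
gripper proj (np.float64(68.40263645650697), np.float64(347.1256283637409)) (np.float64(21.431279257278987), np.float64(167.0098646951322))
bowlrim [0.5193 0.3019 0.088 ]
cap [0.5623 0.0755 0.154 ]
cuprim [ 0.4269 -0.2847  0.044 ]
handle tip [ 0.4678 -0.1559  0.036 ]
honey [0.7338 0.1267 0.1   ]
salt [0.7077 0.2122 0.09  ]
tin [0.7224 0.3101 0.058 ]
s cuprim [ 0.4254 -0.2895  0.044 ]
s tip [ 0.473  -0.1462  0.036 ]
s bowl [0.5345 0.3118 0.088 ]
```

View pics/c1.png

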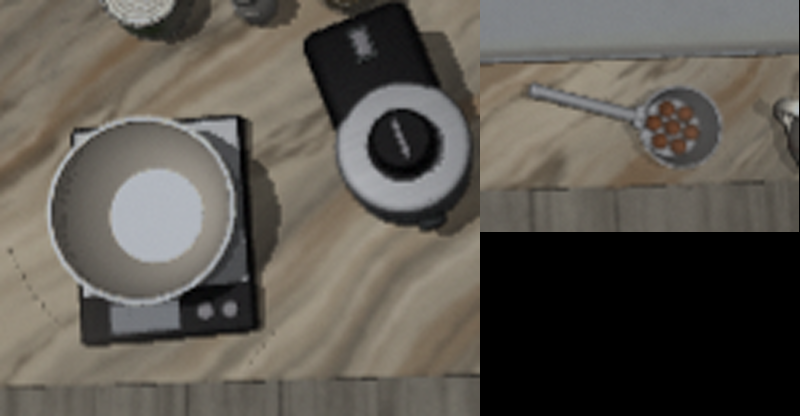

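The crop shows the bowl's rim centred at (142,210), the cap at (404,143), the cup's rim at (680,126) and the handle end at (529,91), all in crop pixels. The nuts lie in one layer.

```bash
cat >> h.py <<'E'
from scipy.spatial.transform import Rotation as Ro
def tool():
    s=r.sense();q=s['ee_rot'];return np.array(s['eef_pos']),Ro.from_quat([q[1],q[2],q[3],q[0]]).as_matrix(),s
def to(p):  # shift in tool axes to world tcp p
    e,R,s=tool();return R.T@(np.array(p)-e)
E
python3 - <<'E'
from h import *
np.set_printoptions(precision=4,suppress=True)
c=cam('top');s=cam('scene')
f=lambda x,y:(120+x/3.2-.3,140+y/3.2-.3)
g=lambda x,y:(310+(x-480)/2.9-.3,190+y/2.9-.3)
bowl=onz(c,f(142.5,210.5),.088);cap=onz(c,f(404,143),.154);drum=onz(c,f(404,149),.118)
cup=onz(c,g(680,126.5),.044);tip=onz(c,g(529,91),.036)
print(bowl,cap,drum,cup,tip,np.linalg.norm((tip-cup)[:2]))
print('proj in scene',proj(s,cup),proj(s,tip),proj(s,cap),proj(s,bowl))
d=(tip-cup)[:2];d/=np.linalg.norm(d);a=np.arctan2(d[1],d[0]);print('ang',np.degrees(a))
gp=cup[:2]+d*.110;print('grip',gp)
e,R,st=tool();y=np.arctan2(R[1,0],R[0,0]);print('spin',y-a,'shift',to([gp[0],gp[1],.12]),to([gp[0],gp[1],.017]))
# worktop front edge
for v in (240,250,257,262): print(v,onz(c,(300,v),0))
im=s['frame'][150:350,130:370];cv2.imwrite('pics/s1.png',cv2.resize(im,None,fx=3,fy=3,interpolation=2)[:,:,::-1])
E
```

```text
[0.5208 0.304  0.088 ] [0.5626 0.0756 0.154 ] [0.5629 0.0772 0.118 ] [ 0.4286 -0.2895  0.044 ] [ 0.4678 -0.1462  0.036 ] 0.1485659536459037
proj in scene (np.float64(325.7507128011522), np.float64(302.14552526502706)) (np.float64(282.7984363046195), np.float64(269.0527592798717)) (np.float64(239.04437909026413), np.float64(186.40927981331757)) (np.float64(175.34141953754985), np.float64(188.3685310390377))
ang 74.70160142806827
grip [ 0.4577 -0.1834]
spin 1.477971755779879 shift [-0.4929 -0.5353  0.1114] [-0.4929 -0.5352  0.2144]
240 [ 0.4171 -0.0716  0.    ]
250 [ 0.3884 -0.0703  0.    ]
257 [ 0.3683 -0.0695  0.    ]
262 [ 0.3541 -0.0689  0.    ]
```

View pics/s1.png

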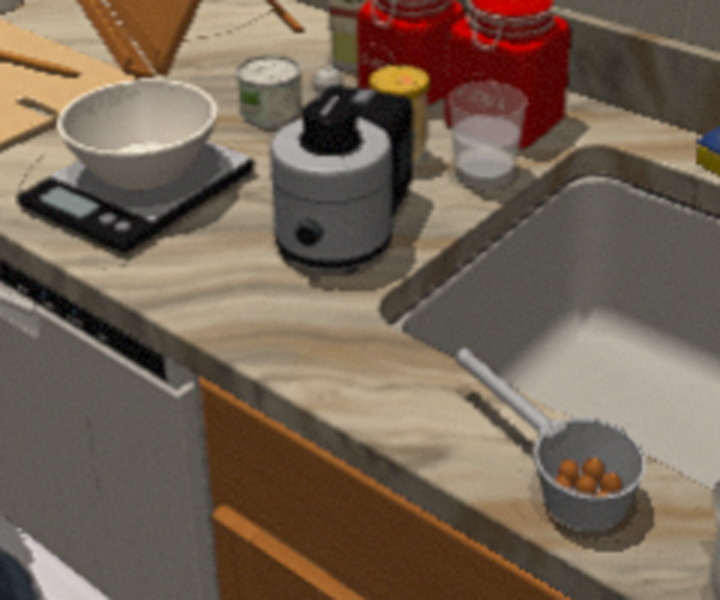

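The scene crop confirms the cup centre (590,455) and handle tip (463,353) against the top-view points, within about 3 mm. Moving to above the handle now.

Call:
{"fn": "apply_moves", "kwargs": {"moves": [{"xyz": [-0.493,-0.535,0.03],"spin": 1.478,"fingers": 0.06},{"xyz": [-0.493,-0.535,0.03],"spin": 1.478,"fingers": 0.06},{"xyz": [-0.493,-0.535,0.03],"spin": 1.478,"fingers": 0.06},{"xyz": [-0.493,-0.535,0.03],"spin": 1.478,"fingers": 0.06},{"xyz": [-0.493,-0.535,0.03],"spin": 1.478,"fingers": 0.06}], "grip_force": 25}}

```text
time_s: 0.92
eef_pos: [0.3024, 0.2003, 0.2185]
ee_rot: [0.0, 0.606, 0.795, 0.0]
contact_force: [1.1, 0.5, -0.5]
gripper_width: 0.703
grasp_force: 0.0
```

```bash
cat > go.py <<'E'
import sys
from h import *
np.set_printoptions(precision=4,suppress=True)
p=[float(v) for v in sys.argv[1:4]];a=float(sys.argv[4])
e,R,s=tool();y=np.degrees(np.arctan2(R[1,0],R[0,0]))
print('t',s['time_s'],'tcp',e,'yaw',y,'zax',R[:,2],'w',s['gripper_width']*.0854,'gf',s['grasp_force'],'F',s['contact_force'],'T',s['ft_torque'],'q',s['joint_positions'])
print('shift',R.T@(np.array(p)-e),'spin',np.radians((y-a+180)%360-180))
E
python3 go.py .4577 -.1834 .12 74.7
```

```text
t 0.925 tcp [0.3024 0.2003 0.2185] yaw 105.35727081752837 zax [ 0.0009  0.0004 -1.    ] w 0.06004311206190646 gf 0.0 F [ 1.1181  0.4903 -0.5345] T [ 0.0103 -0.0427 -0.0339] q [ 0.5851 -0.037  -0.3623  1.2445 -0.0002  1.8879]
shift [-0.4111  0.0481  0.0985] spin 0.5350703154414438
```

Call:
{"fn": "apply_moves", "kwargs": {"moves": [{"xyz": [-0.411,0.048,0.1],"spin": 0.535,"fingers": 0.06},{"xyz": [-0.411,0.048,0.1],"spin": 0.535,"fingers": 0.06},{"xyz": [-0.411,0.048,0.1],"spin": 0.535,"fingers": 0.06},{"xyz": [-0.411,0.048,0.1],"spin": 0.535,"fingers": 0.06},{"xyz": [-0.411,0.048,0.1],"spin": 0.535,"fingers": 0.06}]}}

```text
time_s: 1.55
eef_pos: [0.418, -0.0812, 0.1449]
ee_rot: [0.0, 0.793, 0.609, 0.0]
contact_force: [1.0, 0.6, -0.9]
gripper_width: 0.704
grasp_force: 0.0
```

```bash
python3 go.py .4577 -.1834 .018 74.7
```

```text
t 1.55 tcp [ 0.418  -0.0812  0.1449] yaw 74.98922426163878 zax [ 0.0011 -0.0001 -1.    ] w 0.06015110900654713 gf 0.0 F [ 0.9508  0.6321 -0.9247] T [ 0.0995 -0.0548 -0.0304] q [-0.192   0.1192 -0.3947  1.0558  0.0001  1.6408]
shift [-0.0884  0.0646  0.1269] spin 0.005047915642245976
```

Call:
{"fn": "apply_moves", "kwargs": {"moves": [{"xyz": [-0.045,0.033,0.02],"spin": 0.005,"fingers": 0.06},{"xyz": [-0.088,0.065,0.05],"spin": 0.005,"fingers": 0.06},{"xyz": [-0.088,0.065,0.1],"spin": 0.005,"fingers": 0.06},{"xyz": [-0.088,0.065,0.127],"spin": 0.005,"fingers": 0.06},{"xyz": [-0.088,0.065,0.127],"spin": 0.005,"fingers": 0.06}]}}

```text
time_s: 2.17
eef_pos: [0.4559, -0.1804, 0.0164]
ee_rot: [-0.002, 0.795, 0.607, -0.001]
contact_force: [-0.1, -0.1, 0.6]
gripper_width: 0.7
grasp_force: 0.0
```

```bash
python3 go.py .4577 -.1834 .018 74.7;python3 -c "
from h import *
s=cam('scene')['frame'][180:350,180:380];t=cam('top')['frame'][170:270,280:420]
s=cv2.resize(s,None,fx=2.2,fy=2.2);t=cv2.resize(t,(350,250));im=np.zeros((374,800,3),np.uint8);im[:374,:440]=s;im[:250,445:795]=t;cv2.imwrite('pics/g1.png',im[:,:,::-1])"
```

```text
t 2.175 tcp [ 0.4559 -0.1804  0.0164] yaw 74.70797640463469 zax [-0.004   0.0014 -1.    ] w 0.05981109860616916 gf 0.0 F [-0.0948 -0.1183  0.6121] T [-0.0008 -0.0311 -0.017 ] q [-0.3768  0.3578 -0.4506  0.7666 -0.0001  1.4609]
shift [-0.0024  0.0025 -0.0016] spin 0.00013921452334666757
```

View pics/g1.png

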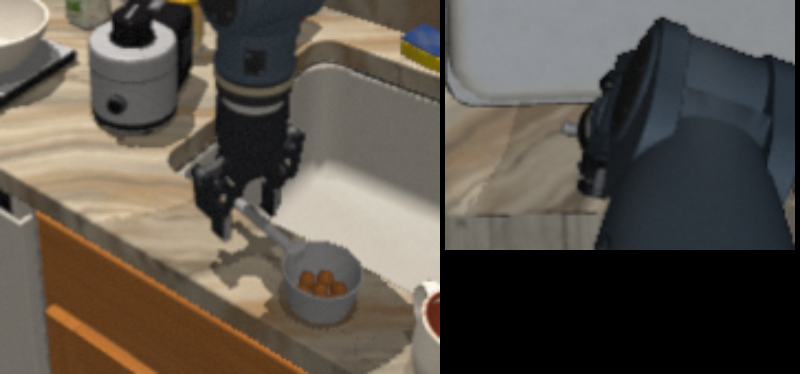

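The picture shows the handle between the open fingers and the nuts in the cup. Closing lightly so that the handle can pivot in the pads, then a small lift.

Call:
{"fn": "apply_moves", "kwargs": {"moves": [{"xyz": [0,0,0],"spin": 0,"fingers": 0.0},{"xyz": [0,0,0],"spin": 0,"fingers": 0.0},{"xyz": [0,0,0],"spin": 0,"fingers": 0.0},{"xyz": [0,0,0],"spin": 0,"fingers": 0.0},{"xyz": [0,0,-0.01],"spin": 0,"fingers": 0.0}], "grip_force": 20}}

```text
time_s: 2.9
eef_pos: [0.4568, -0.1806, 0.0278]
ee_rot: [-0.001, 0.795, 0.607, -0.001]
contact_force: [-0.7, -0.8, -2.1]
gripper_width: 0.143
grasp_force: 19.6
```

Call:
{"fn": "apply_moves", "kwargs": {"moves": [{"xyz": [0,0,-0.02],"spin": 0,"fingers": 0.0},{"xyz": [0,0,-0.03],"spin": 0,"fingers": 0.0},{"xyz": [0,0,-0.03],"spin": 0,"fingers": 0.0}]}}

```text
time_s: 3.28
eef_pos: [0.4579, -0.181, 0.0587]
ee_rot: [0.001, 0.795, 0.607, 0.0]
contact_force: [0.3, 1.7, -0.9]
gripper_width: 0.142
grasp_force: 19.9
```

```bash
python3 go.py .4577 -.1834 .018 74.7;python3 -c "
from h import *
s=cam('scene')['frame'][210:350,230:380];s=cv2.resize(s,None,fx=3,fy=3);cv2.imwrite('pics/g2.png',s[:,:,::-1])"
```

```text
t 3.275 tcp [ 0.4579 -0.181   0.0587] yaw 74.72430988614191 zax [ 0.0013 -0.0004 -1.    ] w 0.01209940798458015 gf 19.94585931301117 F [ 0.3177  1.7412 -0.9073] T [ 0.2846 -0.0573  0.0014] q [-0.3765  0.3068 -0.3942  0.8685  0.0001  1.4609]
shift [-0.0023  0.0004  0.0407] spin 0.00042428755396122035
```

View pics/g2.png

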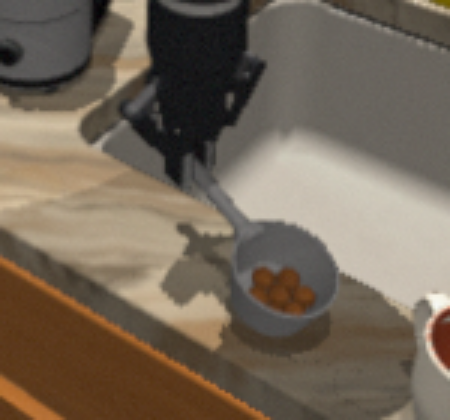

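The cup has pivoted to about 18° nose-down with its front edge still on the worktop, as wanted. I'll tilt it on to about 35°, then clamp hard and carry it.

Call:
{"fn": "apply_moves", "kwargs": {"moves": [{"xyz": [-0.008,0,-0.009],"spin": 0,"fingers": 0.0},{"xyz": [-0.018,0,-0.019],"spin": 0,"fingers": 0.0},{"xyz": [-0.028,0,-0.03],"spin": 0,"fingers": 0.0},{"xyz": [-0.028,0,-0.03],"spin": 0,"fingers": 0.0}]}}

```text
time_s: 3.82
eef_pos: [0.4505, -0.2092, 0.0891]
ee_rot: [0.001, 0.795, 0.606, 0.0]
contact_force: [0.3, 0.3, -2.8]
gripper_width: 0.143
grasp_force: 20.4
```

Call:
{"fn": "apply_moves", "kwargs": {"moves": [{"xyz": [0,0,0],"spin": 0,"fingers": 0.0},{"xyz": [0,0,0],"spin": 0,"fingers": 0.0},{"xyz": [0,0,-0.02],"spin": 0,"fingers": 0.0},{"xyz": [0,0,-0.06],"spin": 0,"fingers": 0.0},{"xyz": [0,0,-0.06],"spin": 0,"fingers": 0.0}], "grip_force": 100}}

```text
time_s: 4.45
eef_pos: [0.4517, -0.2083, 0.1503]
ee_rot: [0.002, 0.795, 0.607, 0.001]
contact_force: [0.0, -0.5, -2.0]
gripper_width: 0.115
grasp_force: 98.3
```

```bash
python3 go.py .4577 -.1834 .018 74.7;python3 -c "
from h import *
s=cam('scene')['frame'][170:330,210:360];s=cv2.resize(s,None,fx=3,fy=3);cv2.imwrite('pics/g3.png',s[:,:,::-1])"
```

```text
t 4.45 tcp [ 0.4517 -0.2083  0.1503] yaw 74.75864484484981 zax [ 0.0039 -0.0019 -1.    ] w 0.00982367949555403 gf 98.34710955619812 F [ 0.0149 -0.4965 -2.0116] T [ 0.1215 -0.0688 -0.0099] q [-0.4321  0.2302 -0.2381  1.0981 -0.0001  1.4048]
shift [ 0.0257 -0.0013  0.1322] spin 0.001023545631950653
```

View pics/g3.png

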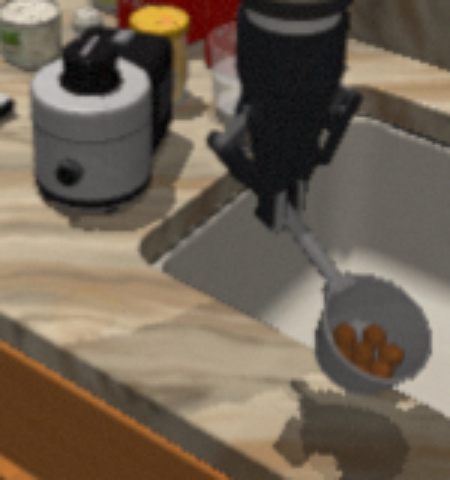

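```bash
python3 go.py .5287 .333 .33 74.7; python3 -c "
from h import *
s=cam('scene');e,R,_=tool();g=e-R[:,2]*.019
for th in (20,30,40,50,60):
    t=np.radians(th);p=g+.064*(-R[:,0]*np.cos(t)+R[:,2]*np.sin(t));q=g+.105*(-R[:,0]*np.cos(t)+R[:,2]*np.sin(t))-.0*R[:,0]+.008*np.array([0,0,1])
    print(th,proj(s,p),proj(s,q))"
```

```text
t 4.5 tcp [ 0.4508 -0.2079  0.1487] yaw 74.7567991584922 zax [ 0.0018 -0.0009 -1.    ] w 0.009572291779637549 gf 98.35691213607788 F [ 0.3185 -0.1873 -2.1469] T [ 0.1907 -0.0356 -0.0263] q [-0.4321  0.2315 -0.2406  1.0966 -0.      1.4048]
shift [ 0.5423 -0.0667 -0.1816] spin 0.000991332328050935
20 (np.float64(321.12728080963353), np.float64(260.34165861354603)) (np.float64(334.0935375933725), np.float64(272.3163747415596))
30 (np.float64(319.21359323611864), np.float64(262.93307990101437)) (np.float64(330.6681480600215), np.float64(276.47053894487556))
40 (np.float64(316.82684362006273), np.float64(264.71390408417045)) (np.float64(326.4884640552957), np.float64(279.20121599387244))
50 (np.float64(314.0578261597823), np.float64(265.6523245019825)) (np.float64(321.73076176302595), np.float64(280.4912187522664))
60 (np.float64(311.0044821470117), np.float64(265.7463906769949)) (np.float64(316.57456300877504), np.float64(280.3763220324065))
```

Call:
{"fn": "apply_moves", "kwargs": {"moves": [{"xyz": [0,0,-0.015],"spin": 0,"fingers": 0.0},{"xyz": [0.005,0,-0.045],"spin": 0,"fingers": 0.0},{"xyz": [0.02,0,-0.085],"spin": 0,"fingers": 0.0},{"xyz": [0.045,-0.003,-0.12],"spin": 0,"fingers": 0.0},{"xyz": [0.08,-0.008,-0.15],"spin": 0,"fingers": 0.0}]}}

```text
time_s: 5.18
eef_pos: [0.4634, -0.1282, 0.2994]
ee_rot: [0.0, 0.795, 0.606, -0.0]
contact_force: [0.9, -0.2, -1.7]
gripper_width: 0.113
grasp_force: 98.0
```

Call:
{"fn": "apply_moves", "kwargs": {"moves": [{"xyz": [0.04,-0.006,-0.015],"spin": 0,"fingers": 0.0},{"xyz": [0.08,-0.012,-0.02],"spin": 0,"fingers": 0.0},{"xyz": [0.12,-0.018,-0.02],"spin": 0,"fingers": 0.0},{"xyz": [0.16,-0.024,-0.02],"spin": 0,"fingers": 0.0},{"xyz": [0.2,-0.03,-0.02],"spin": 0,"fingers": 0.0}]}}

```text
time_s: 5.8
eef_pos: [0.487, 0.0736, 0.3181]
ee_rot: [-0.0, 0.795, 0.607, -0.0]
contact_force: [0.0, -0.9, -2.3]
gripper_width: 0.119
grasp_force: 98.1
```

```bash
python3 go.py .5287 .333 .33 74.7
```

```text
t 5.8 tcp [0.487  0.0736 0.3181] yaw 74.73301606228017 zax [-0.0006 -0.0002 -1.    ] w 0.010170687840893028 gf 98.09508562088013 F [ 0.0199 -0.8571 -2.3324] T [ 0.1141 -0.0757  0.0151] q [ 0.1501  0.1682  0.1159  1.5192 -0.0001  1.9873]
shift [ 0.2612 -0.0281 -0.012 ] spin 0.0005762389928326951
```

Call:
{"fn": "apply_moves", "kwargs": {"moves": [{"xyz": [0.04,-0.005,0],"spin": 0,"fingers": 0.0},{"xyz": [0.08,-0.01,0],"spin": 0,"fingers": 0.0},{"xyz": [0.12,-0.014,0],"spin": 0,"fingers": 0.0},{"xyz": [0.16,-0.018,0],"spin": 0,"fingers": 0.0},{"xyz": [0.195,-0.022,0],"spin": 0,"fingers": 0.0}]}}

```text
time_s: 6.42
eef_pos: [0.5172, 0.2676, 0.3178]
ee_rot: [-0.0, 0.795, 0.607, -0.0]
contact_force: [0.3, 0.3, -2.2]
gripper_width: 0.117
grasp_force: 98.1
```

Call:
{"fn": "apply_moves", "kwargs": {"moves": [{"xyz": [0.028,-0.004,0],"spin": 0,"fingers": 0.0},{"xyz": [0.048,-0.006,0.01],"spin": 0,"fingers": 0.0},{"xyz": [0.06,-0.006,0.03],"spin": 0,"fingers": 0.0},{"xyz": [0.066,-0.006,0.055],"spin": 0,"fingers": 0.0},{"xyz": [0.066,-0.006,0.08],"spin": 0,"fingers": 0.0}]}}

```text
time_s: 7.05
eef_pos: [0.5288, 0.3315, 0.2363]
ee_rot: [0.0, 0.795, 0.607, -0.001]
contact_force: [0.0, -0.0, -1.6]
gripper_width: 0.115
grasp_force: 98.1
```

```bash
python3 go.py .5287 .333 .211 74.7
```

```text
t 7.05 tcp [0.5288 0.3315 0.2363] yaw 74.74325771213243 zax [-0.0009 -0.0008 -1.    ] w 0.009804604619905509 gf 98.09203505516052 F [ 0.0064 -0.0263 -1.5948] T [ 0.1482 -0.0504  0.0055] q [ 0.5601  0.4125  0.2545  1.4141 -0.0002  2.3972]
shift [ 0.0014 -0.0004  0.0253] spin 0.0007549895035908011
```

Call:
{"fn": "apply_moves", "kwargs": {"moves": [{"xyz": [0.001,0,0.015],"spin": 0,"fingers": 0.0},{"xyz": [0.001,0,0.025],"spin": 0,"fingers": 0.0},{"xyz": [0.001,0,0.025],"spin": 0,"fingers": 0.0}]}}

```text
time_s: 7.42
eef_pos: [0.5291, 0.3322, 0.2127]
ee_rot: [0.0, 0.795, 0.607, -0.0]
contact_force: [0.7, -0.3, -2.4]
gripper_width: 0.121
grasp_force: 98.0
```

Call:
{"fn": "apply_moves", "kwargs": {"moves": [{"xyz": [0,0,0],"spin": 0,"fingers": 0.0},{"xyz": [0,0,0],"spin": 0,"fingers": 0.0},{"xyz": [0,0,0],"spin": 0,"fingers": 0.0},{"xyz": [0,0,0],"spin": 0,"fingers": 0.0},{"xyz": [0,0,0],"spin": 0,"fingers": 0.0}], "grip_force": 20}}

```text
time_s: 8.05
eef_pos: [0.5292, 0.3324, 0.2131]
ee_rot: [0.0, 0.795, 0.607, -0.0]
contact_force: [0.0, -0.2, -1.8]
gripper_width: 0.117
grasp_force: 98.0
```

```bash
python3 go.py .5287 .333 .211 74.7;python3 -c "
from h import *
s=cam('scene')['frame'][100:250,110:260];s=cv2.resize(s,None,fx=2.6,fy=2.6);t=cam('top')['frame'][130:280,100:260];t=cv2.resize(t,(400,375));im=np.zeros((390,800,3),np.uint8);im[:,:390]=s;im[:375,395:795]=t;cv2.imwrite('pics/p1.png',im[:,:,::-1])"
```

```text
t 8.05 tcp [0.5292 0.3324 0.2131] yaw 74.72989543802937 zax [-0. -0. -1.] w 0.010029721455965382 gf 98.01421523094177 F [ 0.0032 -0.1803 -1.7947] T [ 0.2221 -0.0072 -0.022 ] q [ 0.5609  0.4181  0.2046  1.3573 -0.      2.3982]
shift [ 0.0005 -0.0006  0.0021] spin 0.0005217738249384454
```

View pics/p1.png

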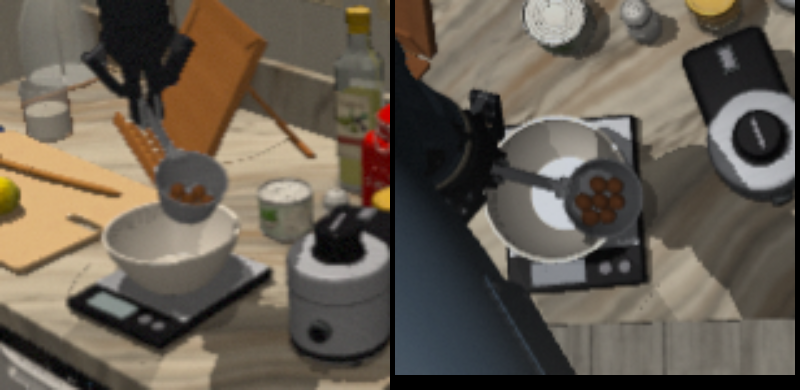

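The picture shows the cup held at about 27° over the bowl's right half with all seven nuts in it. The grip force did not drop when I asked for 20 N, so I'll ease the fingers open by fractions of a millimetre and let the cup swing down.

Call:
{"fn": "apply_moves", "kwargs": {"moves": [{"xyz": [0,0,0],"spin": 0,"fingers": 0.0114},{"xyz": [0,0,0],"spin": 0,"fingers": 0.0114},{"xyz": [0,0,0],"spin": 0,"fingers": 0.0114}], "grip_force": 20}}

```text
time_s: 8.52
eef_pos: [0.5292, 0.3324, 0.213]
ee_rot: [0.0, 0.795, 0.607, -0.0]
contact_force: [-0.7, 0.2, -2.0]
gripper_width: 0.132
grasp_force: 38.7
```

```bash
python3 go.py .5287 .333 .211 74.7
```

```text
t 8.525 tcp [0.5292 0.3324 0.213 ] yaw 74.73249859698205 zax [-0.0001 -0.0002 -1.    ] w 0.011302877262602694 gf 38.673593401908875 F [-0.6693  0.2042 -2.0201] T [ 0.2156 -0.0778 -0.009 ] q [ 0.5609  0.4182  0.2045  1.3572 -0.0001  2.3982]
shift [ 0.0005 -0.0006  0.002 ] spin 0.0005672075196157428
```

Call:
{"fn": "apply_moves", "kwargs": {"moves": [{"xyz": [0,0,0],"spin": 0,"fingers": 0.0117},{"xyz": [0,0,0],"spin": 0,"fingers": 0.0117},{"xyz": [0,0,0],"spin": 0,"fingers": 0.0118},{"xyz": [0,0,0],"spin": 0,"fingers": 0.0118}], "grip_force": 20}}

```text
time_s: 9.02
eef_pos: [0.5292, 0.3324, 0.213]
ee_rot: [0.0, 0.795, 0.607, -0.0]
contact_force: [0.3, -0.2, -2.0]
gripper_width: 0.136
grasp_force: 27.4
```

```bash
cat > nuts.py <<'E'
from h import *
# brown nut blobs in the top view: mean pixel and area
c=cam('top');f=c['frame'];h=cv2.cvtColor(f[130:270,110:240],cv2.COLOR_RGB2HSV)
m=cv2.inRange(h,(3,110,40),(14,255,220));n,l,st,ce=cv2.connectedComponentsWithStats(m)
print([(int(s[4]),(ce[i]+[110,130]).round(1)) for i,s in enumerate(st) if i and s[4]>4])
E
python3 nuts.py; python3 go.py .5287 .333 .211 74.7
```

```text
[(96, array([111.9, 142.4])), (19, array([111.1, 156.4])), (229, array([181.8, 210.1]))]
t 9.075 tcp [0.5292 0.3324 0.213 ] yaw 74.72950390731101 zax [-0.     -0.0001 -1.    ] w 0.011635693604112363 gf 27.42605835199356 F [-0.1362  0.3742 -2.049 ] T [ 0.175  -0.0652 -0.0033] q [ 0.5609  0.4182  0.2045  1.3572 -0.0001  2.3982]
shift [ 0.0005 -0.0006  0.002 ] spin 0.0005149403247803577
```

Call:
{"fn": "apply_moves", "kwargs": {"moves": [{"xyz": [0,0,0],"spin": 0,"fingers": 0.012},{"xyz": [0,0,0],"spin": 0,"fingers": 0.012},{"xyz": [0,0,0],"spin": 0,"fingers": 0.012}]}}

```text
time_s: 9.45
eef_pos: [0.5292, 0.3324, 0.213]
ee_rot: [0.0, 0.795, 0.607, -0.0]
contact_force: [0.0, 0.0, -2.3]
gripper_width: 0.142
grasp_force: 22.0
```

```bash
python3 nuts.py; python3 go.py .5287 .333 .211 74.7|head -1
```

```text
[(93, array([111.8, 142.4])), (18, array([111.1, 156.2])), (226, array([181.9, 210. ]))]
t 9.5 tcp [0.5292 0.3324 0.213 ] yaw 74.73082659443507 zax [-0.     -0.0001 -1.    ] w 0.012141754789106977 gf 22.031983137130737 F [ 0.6579  0.252  -3.0589] T [ 0.1596 -0.035  -0.0009] q [ 0.5609  0.4182  0.2045  1.3572 -0.      2.3982]
```

Call:
{"fn": "apply_moves", "kwargs": {"moves": [{"xyz": [0,0,0],"spin": 0,"fingers": 0.0122},{"xyz": [0,0,0],"spin": 0,"fingers": 0.0122}]}}

```text
time_s: 9.75
eef_pos: [0.5292, 0.3324, 0.213]
ee_rot: [0.0, 0.795, 0.607, -0.0]
contact_force: [1.0, 0.8, -3.3]
gripper_width: 0.145
grasp_force: 17.1
```

```bash
python3 nuts.py; python3 go.py .5287 .333 .211 74.7|head -1
```

```text
[(97, array([111.9, 142.1])), (18, array([111.1, 156.2])), (231, array([180.2, 209.9]))]
t 9.8 tcp [0.5292 0.3324 0.213 ] yaw 74.72967212014503 zax [-0.0001 -0.0001 -1.    ] w 0.012003413268479653 gf 17.200136482715607 F [ 0.1107 -0.5829 -2.4326] T [ 0.114  -0.1156  0.0189] q [ 0.5608  0.4182  0.2045  1.3572 -0.      2.3982]
```

Sagging has begun: the nuts' mean has shifted by 1.7 px. I'll ease a little further.

Call:
{"fn": "apply_moves", "kwargs": {"moves": [{"xyz": [0,0,0],"spin": 0,"fingers": 0.0124},{"xyz": [0,0,0],"spin": 0,"fingers": 0.0124},{"xyz": [0,0,0],"spin": 0,"fingers": 0.0124}]}}

```text
time_s: 10.18
eef_pos: [0.5291, 0.3324, 0.213]
ee_rot: [0.0, 0.795, 0.607, -0.0]
contact_force: [0.1, 0.0, -2.8]
gripper_width: 0.145
grasp_force: 13.1
```

```bash
python3 nuts.py; python3 go.py .5287 .333 .211 74.7|head -1
```

```text
[(97, array([111.8, 141.9])), (19, array([111.1, 156.3])), (199, array([172.6, 207.8]))]
t 10.225 tcp [0.5292 0.3324 0.213 ] yaw 74.73191873398748 zax [-0.     -0.0001 -1.    ] w 0.012419970008350219 gf 13.118108063936234 F [ 0.6786  0.1075 -2.1874] T [ 0.1258 -0.0309 -0.0352] q [ 0.5609  0.4182  0.2045  1.3572 -0.0001  2.3981]
```

Call:
{"fn": "apply_moves", "kwargs": {"moves": [{"xyz": [0,0,0],"spin": 0,"fingers": 0.0125},{"xyz": [0,0,0],"spin": 0,"fingers": 0.0125},{"xyz": [0,0,0],"spin": 0,"fingers": 0.0125}]}}

```text
time_s: 10.6
eef_pos: [0.5292, 0.3324, 0.213]
ee_rot: [0.0, 0.795, 0.607, -0.0]
contact_force: [0.4, -0.0, -2.1]
gripper_width: 0.149
grasp_force: 10.5
```

```bash
python3 nuts.py; python3 go.py .5287 .333 .211 74.7|head -1
```

```text
[(93, array([111.8, 142.2])), (18, array([111.1, 156.2])), (200, array([172.6, 207.8]))]
t 10.65 tcp [0.5292 0.3324 0.213 ] yaw 74.72979093375045 zax [-0.0001 -0.0001 -1.    ] w 0.012477451151958415 gf 10.52517682313919 F [ 0.06   -0.1824 -2.41  ] T [ 0.1059 -0.0494  0.006 ] q [ 0.5608  0.4182  0.2045  1.3572 -0.0001  2.3982]
```

Call:
{"fn": "apply_moves", "kwargs": {"moves": [{"xyz": [0,0,0],"spin": 0,"fingers": 0.0126},{"xyz": [0,0,0],"spin": 0,"fingers": 0.0126},{"xyz": [0,0,0],"spin": 0,"fingers": 0.0126}]}}

```text
time_s: 11.02
eef_pos: [0.5292, 0.3324, 0.213]
ee_rot: [0.0, 0.795, 0.607, -0.0]
contact_force: [0.2, -0.8, -1.4]
gripper_width: 0.149
grasp_force: 8.4
```

```bash
python3 nuts.py; python3 go.py .5287 .333 .211 74.7|head -1
```

```text
[(94, array([111.8, 142.5])), (18, array([111.1, 156.2])), (141, array([168.5, 206.1]))]
t 11.075 tcp [0.5292 0.3324 0.213 ] yaw 74.73410130814503 zax [-0.     -0.0001 -1.    ] w 0.01236450765268701 gf 8.418023586273193 F [-0.3556  0.4789 -2.6347] T [ 0.0545 -0.0212 -0.0328] q [ 0.5609  0.4182  0.2045  1.3572 -0.0001  2.3981]
```

Call:
{"fn": "apply_moves", "kwargs": {"moves": [{"xyz": [0,0,0],"spin": 0,"fingers": 0.0127},{"xyz": [0,0,0],"spin": 0,"fingers": 0.0127},{"xyz": [0,0,0],"spin": 0,"fingers": 0.0127}]}}

```text
time_s: 11.45
eef_pos: [0.5292, 0.3324, 0.213]
ee_rot: [0.0, 0.795, 0.607, -0.0]
contact_force: [0.5, 0.6, -2.5]
gripper_width: 0.144
grasp_force: 6.2
```

```bash
python3 nuts.py; python3 go.py .5287 .333 .211 74.7|head -1
```

```text
[(96, array([111.9, 142.5])), (18, array([111.1, 156.2])), (101, array([165.6, 205.1]))]
t 11.5 tcp [0.5292 0.3324 0.213 ] yaw 74.73167426717359 zax [-0.     -0.0001 -1.    ] w 0.012626267917984343 gf 6.15612655878067 F [-0.2151  0.2666 -1.8166] T [ 0.0694 -0.014  -0.0534] q [ 0.5609  0.4182  0.2045  1.3572 -0.0001  2.3981]
```

Call:
{"fn": "apply_moves", "kwargs": {"moves": [{"xyz": [0.0,0,0],"spin": 0,"fingers": 0.0128},{"xyz": [0,0,0],"spin": 0,"fingers": 0.0128},{"xyz": [0.012,0,0],"spin": 0,"fingers": 0.0128},{"xyz": [0.0,0,0],"spin": 0,"fingers": 0.0128},{"xyz": [0,0,0],"spin": 0,"fingers": 0.0128}]}}

```text
time_s: 12.12
eef_pos: [0.5289, 0.3319, 0.213]
ee_rot: [0.0, 0.795, 0.607, -0.0]
contact_force: [-0.0, 0.1, -2.8]
gripper_width: 0.149
grasp_force: 4.2
```

```bash
python3 nuts.py; python3 go.py .5287 .333 .211 74.7|head -1;python3 -c "
from h import *
s=cam('scene')['frame'][100:250,110:260];s=cv2.resize(s,None,fx=2.6,fy=2.6);t=cam('top')['frame'][130:280,100:260];t=cv2.resize(t,(400,375));im=np.zeros((390,800,3),np.uint8);im[:,:390]=s;im[:375,395:795]=t;cv2.imwrite('pics/p2.png',im[:,:,::-1])"
```

```text
[(95, array([111.8, 142.1])), (18, array([111.1, 156.2])), (10, array([157.8, 197.9])), (14, array([156.3, 203.7])), (7, array([154.4, 208.7]))]
t 12.175 tcp [0.5291 0.3321 0.2131] yaw 74.7098861946277 zax [-0.0001 -0.0002 -1.    ] w 0.012852415014678865 gf 4.173574894666672 F [-0.4399 -0.2522 -2.2543] T [ 0.0011  0.0041 -0.0576] q [ 0.5606  0.4179  0.2042  1.3573 -0.0001  2.3983]
```

View pics/p2.png

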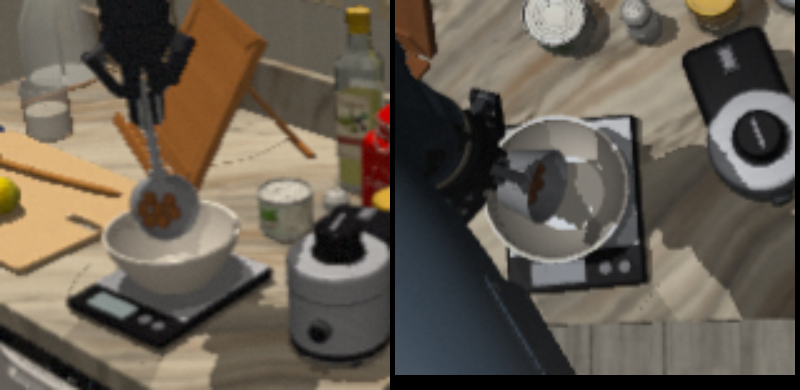

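The picture shows the cup hanging at about 78° inside the bowl's left half, with the nuts still in it. I'll lower it and push its base against the bowl's inner left wall, so that it turns past 90°.

Call:
{"fn": "apply_moves", "kwargs": {"moves": [{"xyz": [0.0,0,0.015],"spin": 0,"fingers": 0.0128},{"xyz": [0.005,0,0.03],"spin": 0,"fingers": 0.0128},{"xyz": [0.015,0,0.03],"spin": 0,"fingers": 0.0128},{"xyz": [0.025,0,0.03],"spin": 0,"fingers": 0.0128},{"xyz": [0.035,0,0.03],"spin": 0,"fingers": 0.0128}]}}

```text
time_s: 12.9
eef_pos: [0.5388, 0.3671, 0.1833]
ee_rot: [0.0, 0.795, 0.607, 0.0]
contact_force: [0.8, -0.5, -1.9]
gripper_width: 0.149
grasp_force: 4.2
```

```bash
python3 nuts.py; python3 go.py .5287 .333 .211 74.7|head -1
```

```text
[(90, array([111.8, 142.7])), (18, array([111.1, 156.2])), (70, array([150.5, 201.3])), (15, array([161.3, 202.4])), (17, array([171.9, 205.3]))]
t 12.95 tcp [0.5391 0.3682 0.1832] yaw 74.77260181073486 zax [ 0.0009  0.0007 -1.    ] w 0.012746145405727776 gf 4.213682413101196 F [-0.613  -0.5037 -0.883 ] T [-0.1361 -0.074   0.0136] q [0.5991 0.4763 0.2232 1.3165 0.0001 2.4357]
```

Call:
{"fn": "apply_moves", "kwargs": {"moves": [{"xyz": [0.008,0,0],"spin": 0,"fingers": 0.0128},{"xyz": [0.016,0,0],"spin": 0,"fingers": 0.0128},{"xyz": [0.024,0,0],"spin": 0,"fingers": 0.0128},{"xyz": [0.03,0,0],"spin": 0,"fingers": 0.0128}]}}

```text
time_s: 13.45
eef_pos: [0.5464, 0.3955, 0.1829]
ee_rot: [0.0, 0.795, 0.607, -0.0]
contact_force: [0.6, -1.7, -2.6]
gripper_width: 0.152
grasp_force: 3.5
```

```bash
python3 nuts.py; python3 go.py .5287 .333 .211 74.7|head -1
```

```text
[(86, array([111.6, 142.5])), (18, array([111.1, 156.2])), (140, array([150. , 201.9])), (17, array([172.1, 204.6]))]
t 13.5 tcp [0.5465 0.3961 0.1828] yaw 74.74869759075965 zax [-0.      0.0001 -1.    ] w 0.013036456640184537 gf 3.543703593313694 F [-0.3846 -0.7225 -1.4905] T [-0.217   0.009  -0.0148] q [0.6271 0.5175 0.2921 1.3454 0.0001 2.4641]
```

Call:
{"fn": "apply_moves", "kwargs": {"moves": [{"xyz": [0.008,0,0],"spin": 0,"fingers": 0.0126},{"xyz": [0.016,0,0],"spin": 0,"fingers": 0.0126},{"xyz": [0.022,0,0],"spin": 0,"fingers": 0.0126},{"xyz": [0.022,0,0],"spin": 0,"fingers": 0.0126}]}}

```text
time_s: 14.0
eef_pos: [0.5523, 0.4169, 0.183]
ee_rot: [-0.0, 0.795, 0.607, 0.0]
contact_force: [-0.3, -1.4, -1.2]
gripper_width: 0.149
grasp_force: 5.7
```

```bash
python3 nuts.py; python3 go.py .5287 .333 .211 74.7|head -1
```

```text
[(85, array([111.6, 142.4])), (18, array([111.1, 156.2])), (161, array([147.8, 201.9])), (17, array([172.1, 204.6]))]
t 14.05 tcp [0.5522 0.4167 0.1831] yaw 74.74829407600737 zax [ 0.0003  0.0004 -1.    ] w 0.012201492777776273 gf 5.6663768738508224 F [-0.1698 -1.1309 -1.3701] T [-0.1476  0.0125  0.0053] q [0.6464 0.5484 0.3468 1.3688 0.0001 2.4834]
```

```bash
python3 - <<'E'
from h import *
c=cam('top');f=c['frame'];g=cv2.cvtColor(f,cv2.COLOR_RGB2GRAY);h=cv2.cvtColor(f,cv2.COLOR_RGB2HSV)
for y in(185,195,205,215): print(y,g[y,132:206].tolist())
m=cv2.inRange(h[185:220,130:200],(3,110,40),(14,255,220))
for row in m[5:30]: print(''.join('#' if v else '.' for v in row))
E
```

```text
185 [81, 80, 74, 74, 75, 90, 107, 146, 146, 146, 52, 104, 125, 95, 71, 75, 76, 77, 79, 79, 80, 80, 82, 81, 82, 84, 83, 83, 84, 84, 85, 86, 85, 86, 86, 86, 85, 86, 85, 86, 84, 86, 84, 82, 81, 81, 80, 79, 79, 75, 73, 74, 109, 109, 83, 82, 86, 86, 85, 85, 85, 78, 51, 8, 33, 75, 73, 67, 67, 70, 75, 70, 66, 60]
195 [42, 44, 52, 60, 60, 70, 47, 49, 49, 49, 46, 49, 54, 64, 63, 52, 45, 48, 47, 44, 38, 37, 65, 65, 65, 65, 65, 66, 71, 76, 83, 84, 91, 121, 119, 121, 121, 122, 123, 122, 123, 123, 123, 122, 120, 107, 96, 88, 89, 88, 86, 86, 84, 82, 80, 78, 75, 74, 91, 112, 64, 64, 70, 26, 8, 32, 68, 70, 73, 77, 78, 78, 80, 82]
205 [47, 49, 48, 47, 48, 50, 46, 44, 34, 40, 40, 44, 49, 33, 31, 31, 33, 30, 39, 49, 50, 69, 57, 52, 58, 69, 69, 71, 71, 69, 84, 83, 89, 123, 122, 122, 121, 114, 45, 46, 48, 45, 36, 48, 102, 122, 122, 122, 122, 122, 121, 105, 86, 83, 83, 82, 79, 76, 73, 82, 115, 90, 58, 55, 14, 10, 39, 76, 75, 74, 72, 71, 72, 72]
215 [140, 140, 140, 140, 85, 69, 59, 60, 59, 66, 71, 65, 57, 55, 59, 66, 68, 69, 74, 75, 80, 67, 66, 65, 73, 82, 82, 84, 83, 88, 114, 121, 122, 121, 122, 135, 202,
[... 1236 characters left out ...]
......####.....................#####.........................
.........#####.#####.....................####.........................
........#############.................................................
........######.#####..................................................
.........#####.####...................................................
..........###.........................................................
......................................................................
......................................................................
......................................................................
......................................................................
```

The base push worked the wrong way, since it rotates the cup back. One nut is out. I'll let the cup hang again over the bowl's middle, set its lip on the bowl floor and move the gripper the other way over the lip.

Call:
{"fn": "apply_moves", "kwargs": {"moves": [{"xyz": [0.0,0,-0.02],"spin": 0,"fingers": 0.0128},{"xyz": [-0.02,0,-0.035],"spin": 0,"fingers": 0.0128},{"xyz": [-0.045,0,-0.035],"spin": 0,"fingers": 0.0128},{"xyz": [-0.075,0,-0.035],"spin": 0,"fingers": 0.0129},{"xyz": [-0.087,0,-0.035],"spin": 0,"fingers": 0.0129}]}}

```text
time_s: 14.72
eef_pos: [0.5286, 0.3302, 0.2189]
ee_rot: [0.0, 0.795, 0.606, 0.0]
contact_force: [0.1, 0.0, -1.4]
gripper_width: 0.154
grasp_force: 1.8
```

Call:
{"fn": "apply_moves", "kwargs": {"moves": [{"xyz": [0.0,0,0],"spin": 0,"fingers": 0.0129},{"xyz": [0.012,0,0],"spin": 0,"fingers": 0.0129},{"xyz": [0,0,0],"spin": 0,"fingers": 0.0129},{"xyz": [0,0,0],"spin": 0,"fingers": 0.0129}]}}

```text
time_s: 15.22
eef_pos: [0.5292, 0.3326, 0.2179]
ee_rot: [0.0, 0.795, 0.607, -0.0]
contact_force: [0.1, -0.1, -0.7]
gripper_width: 0.149
grasp_force: 0.0
```

```bash
cat >> nuts.py <<'E'
for row in m[55:100,20:95]: print(''.join('#' if v else '.' for v in row)) if row.any() else 0
E
python3 nuts.py; python3 go.py .5287 .333 .211 74.7|head -1
```

```text
[(95, array([111.9, 142.4])), (18, array([111.1, 156.2])), (49, array([162.1, 202.7])), (19, array([171.8, 204.6])), (10, array([157.8, 209.5]))]
...............................##..........................................
..............................###..........................................
..............................###..........................................
.............................###...........................................
..............................#............................................
............................##.....###.....................................
............................####..#####.###.#..............................
............................##########..#####..............................
............................#####.####..#####..............................
............................###......#..####...............................
.........................................#.................................
...........................##..............................................
...........................###.............................................
...........................###.............................................
...........................##..............................................
t 15.275 tcp [0.5293 0.3327 0.218 ] yaw 74.7404103313797 zax [ 0.0001  0.0001 -1.    ] w 0.012788171942847676 gf 0.0 F [ 0.0285  0.1972 -0.1143] T [-0.0115 -0.0011  0.057 ] q [ 0.5612  0.4172  0.2158  1.3692 -0.      2.3983]
```

Grip reads zero, so the handle is slipping out. Closing at once.

Call:
{"fn": "apply_moves", "kwargs": {"moves": [{"xyz": [0,0,0.01],"spin": 0,"fingers": 0.0},{"xyz": [0,0,0.01],"spin": 0,"fingers": 0.0}], "grip_force": 20}}

```text
time_s: 15.52
eef_pos: [0.5288, 0.3322, 0.2068]
ee_rot: [-0.0, 0.795, 0.607, -0.001]
contact_force: [-0.5, 0.4, 0.1]
gripper_width: 0.005
grasp_force: 0.1
```

```bash
python3 nuts.py; python3 go.py .5287 .333 .211 74.7|head -1;python3 -c "
from h import *
s=cam('scene')['frame'][100:250,110:260];s=cv2.resize(s,None,fx=2.6,fy=2.6);t=cam('top')['frame'][130:280,100:260];t=cv2.resize(t,(400,375));im=np.zeros((390,800,3),np.uint8);im[:,:390]=s;im[:375,395:795]=t;cv2.imwrite('pics/p3.png',im[:,:,::-1])"
```

```text
[(99, array([111.9, 142.2])), (18, array([111.1, 156.2])), (34, array([160.2, 201.9])), (20, array([167. , 203.9])), (20, array([173.8, 205.2])), (11, array([158.4, 209.7]))]
..............................###..........................................
..............................###..........................................
.............................####..........................................
.............................###...........................................
.............................###...........................................
...............................#....###....................................
............................####...#####...##..............................
.............................####..#####..####.............................
............................#####..#####..#####............................
............................####...#..#...#####............................
..........................................####.............................
............................##.............................................
............................##.............................................
...........................####............................................
...........................###.............................................
t 15.575 tcp [0.5289 0.3323 0.2073] yaw 74.73283918665821 zax [-0.001  -0.0007 -1.    ] w 0.00032573459216153513 gf 0.06854732986539602 F [ 0.1612  0.6191 -0.215 ] T [-0.0169  0.0015 -0.0216] q [ 0.561   0.4202  0.1932  1.3451 -0.      2.3982]
```

View pics/p3.png

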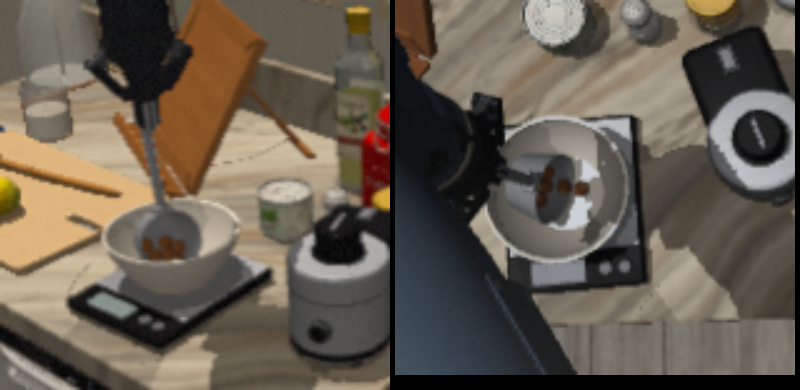

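The last picture shows the cup lying on its side wall on the bowl floor. Its handle stands up to the closed fingertips, from (163,200) to (148,130) in the left half. Some nuts are at the lip and some are already out. I'll locate the handle numerically.

```bash
python3 - <<'E'
from h import *
np.set_printoptions(precision=3,suppress=True)
s=cam('scene');f=s['frame'].astype(int)
e,R,_=tool();n=R[:,1]
print('tcp px',proj(s,e))
for y in range(140,180,3):
    sat=f[y,155:190].max(1)-f[y,155:190].min(1)
    print(y,[f"{v}/{k}" for v,k in zip(f[y,155:190].mean(1).astype(int),sat)])
def pl(px):
    o,d=ray(s,px);t=((e-o)@n)/(d@n);return o+t*d
for px in [(167,151),(168.5,160),(171,170),(172,175)]: print(px,pl(px))
E
```

```text
tcp px (np.float64(166.9327405768295), np.float64(149.56466587757072))
140 ['141/55', '137/57', '139/55', '139/56', '139/57', '106/43', '56/18', '18/3', '21/1', '39/1', '65/2', '68/4', '50/1', '64/2', '61/3', '38/9', '68/77', '87/104', '87/101', '85/103', '88/100', '83/104', '86/100', '88/99', '85/103', '85/103', '87/103', '88/102', '88/102', '88/101', '88/103', '87/102', '85/103', '85/100', '86/101']
143 ['107/89', '135/63', '146/49', '147/48', '147/47', '141/46', '94/32', '27/8', '13/6', '22/2', '61/5', '75/3', '57/1', '52/4', '63/4', '48/7', '67/72', '86/100', '87/102', '92/97', '87/103', '84/103', '88/102', '85/102', '85/101', '85/102', '83/102', '85/99', '83/103', '87/102', '88/100', '88/104', '88/100', '88/101', '85/100']
146 ['83/104', '87/107', '103/97', '151/57', '169/44', '169/41', '131/31', '70/17', '23/2', '15/6', '39/2', '68/1', '59/3', '52/2', '65/2', '56/2', '49/18', '75/70', '82/101', '88/102', '87/101', '87/102', '88/101', '87/104', '88/102', '87/103', '85/102', '87/96', '84/100', '86/99', '85/101', '85/103', '87/104', '88/100', '86/103']
149 ['124/62', '81/86', '83/
[... 3121 characters left out ...]
9', '177/99', '174/97', '138/61', '87/11', '78/1', '79/6', '120/46', '142/60', '108/52', '123/35', '157/34', '159/35', '157/35', '157/35', '164/37', '174/39', '173/39', '163/37', '157/38', '161/38', '160/37', '159/38', '158/37']
179 ['177/97', '175/97', '176/99', '174/99', '175/96', '178/94', '182/81', '185/65', '179/52', '161/41', '139/32', '134/25', '122/24', '125/17', '123/11', '116/3', '105/2', '86/1', '76/2', '79/2', '96/11', '121/17', '134/22', '136/21', '132/23', '133/22', '136/21', '132/22', '131/23', '133/23', '132/22', '125/21', '127/22', '143/26', '145/26']
(167, 151) [0.529 0.333 0.203]
(168.5, 160) [0.529 0.331 0.174]
(171, 170) [0.526 0.321 0.144]
(172, 175) [0.525 0.318 0.128]
```

The handle leans about 78°, its tip right under the fingertips at z≈0.205, with the cup resting stably on its wall. Regrasping it lower down.

Call:
{"fn": "apply_moves", "kwargs": {"moves": [{"xyz": [0,0,-0.02],"spin": 0,"fingers": 0.0},{"xyz": [0,0,-0.02],"spin": 0,"fingers": 0.05},{"xyz": [-0.003,0,-0.02],"spin": 0,"fingers": 0.05},{"xyz": [-0.004,0,-0.02],"spin": 0,"fingers": 0.05},{"xyz": [-0.004,0,0.0],"spin": 0,"fingers": 0.05}]}}

```text
time_s: 16.35
eef_pos: [0.5287, 0.3287, 0.2086]
ee_rot: [0.0, 0.795, 0.607, 0.001]
contact_force: [0.3, 0.2, 0.5]
gripper_width: 0.585
grasp_force: 0.0
```

Call:
{"fn": "apply_moves", "kwargs": {"moves": [{"xyz": [0,0,0.02],"spin": 0,"fingers": 0.05},{"xyz": [0,0,0.045],"spin": 0,"fingers": 0.05},{"xyz": [0,0,0.045],"spin": 0,"fingers": 0.011},{"xyz": [0,0,0.045],"spin": 0,"fingers": 0.011},{"xyz": [0,0,0.045],"spin": 0,"fingers": 0.011}], "grip_force": 20}}

```text
time_s: 16.98
eef_pos: [0.5285, 0.3288, 0.1639]
ee_rot: [0.0, 0.795, 0.607, 0.001]
contact_force: [-0.8, -0.1, -1.5]
gripper_width: 0.131
grasp_force: 11.7
```

```bash
python3 nuts.py; python3 go.py .5287 .333 .211 74.7|head -1
```

```text
[(93, array([112. , 141.3])), (16, array([161.1, 199. ])), (33, array([159.4, 206.8])), (18, array([167.3, 204.1])), (19, array([173.7, 205.3]))]
...............................##..........................................
..............................####.........................................
..............................####.........................................
.............................####..........................................
..............................##...........................................
.....................................##....................................
.............................####...####...##..............................
............................#####..#####..###..............................
.............................####..#####..#####............................
............................#####.....##..#####............................
............................#.#...........####.............................
............................##.............................................
...........................###.............................................
...........................####............................................
............................##.............................................
...........................##..............................................
t 17.025 tcp [0.5285 0.3288 0.1639] yaw 74.72771988544123 zax [ 0.0011  0.0006 -1.    ] w 0.011323652009972707 gf 11.723663806915283 F [ 0.1447 -0.6219 -0.4537] T [ 0.0213 -0.0418 -0.047 ] q [ 0.5565  0.4311  0.0987  1.2371 -0.      2.3938]
```

Call:
{"fn": "apply_moves", "kwargs": {"moves": [{"xyz": [0.0,0,0.002],"spin": 0,"fingers": 0.0113},{"xyz": [-0.008,0,0.001],"spin": 0,"fingers": 0.0113},{"xyz": [-0.016,0,0.0],"spin": 0,"fingers": 0.0113},{"xyz": [-0.024,0,-0.001],"spin": 0,"fingers": 0.0113},{"xyz": [-0.032,0,-0.002],"spin": 0,"fingers": 0.0113}]}}

```text
time_s: 17.65
eef_pos: [0.5194, 0.2971, 0.1651]
ee_rot: [0.0, 0.795, 0.607, -0.0]
contact_force: [-0.5, -0.9, -0.1]
gripper_width: 0.128
grasp_force: 0.0
```

```bash
python3 nuts.py; python3 go.py .5287 .333 .211 74.7|head -1
```

```text
[(46, array([111.8, 136. ])), (25, array([164.3, 203.7])), (19, array([173.8, 205.2]))]
..................................####.....................................
...............................#######.....##..............................
...............................#######....####.............................
..............................#.#.####....#####............................
....................................#.....#####............................
...........................................###.............................
t 17.7 tcp [0.5192 0.2963 0.1651] yaw 74.70718234053048 zax [-0.0005 -0.0008 -1.    ] w 0.011019807086325245 gf 0.0 F [-1.1263 -0.6342  0.2207] T [-0.0465  0.0396 -0.0085] q [ 0.5188  0.3903  0.0369  1.2181 -0.0005  2.3565]
```

```bash
cat > hd.py <<'E'
from h import *
import sys
c=cam('scene');f=c['frame'].astype(int);e,R,_=tool();u,v=[int(round(k)) for k in proj(c,e)];print('tcp px',u,v)
x0=u-30
for y in range(v-24,v+46,2):
    q=f[y,x0:x0+75];sat=q.max(1)-q.min(1);m=q.mean(1)
    print(y,''.join('@' if (a<=10 and b<62) else 'h' if (a<=14 and 62<=b<100) else 'w' if (a<45 and b>=100) else 'n' if (w[0]>w[2]*2 and 40<w[0]<190) else '.' for a,b,w in zip(sat,m,q)))
E
python3 hd.py
```

```text
tcp px 174 167
143 ....w.@@@@@@@@.w...@@@@@@@@@@@@@@@@@@@@@@@@@.nnnnnnnnnnnwww.wwww.....nnn...
145 ......w.@@@@@@wwwww@@@@@@@@..@@@@@@@@@@@@@@.nnnnnnnnnnnwwwwww.wwwwwwww.nn..
147 ww.w.wwwwh@@@@..whhh@@@@@@@...@@@@@@@@@@@@.nnnnnnnnnnn.www.w.w.........w.nn
149 ..........w.@@@@n.hh@@@@@@@.nn.@@@@@@@@@@.nnnnnnnnnnnwwwwwww.............wn
151 ............w.@@@@@@@@@@@@.nnn.@@@@@@@...nnnnnnnnnnnw.www.w..w.............
153 ................@@@@@@@@@@@.nnn.@@@.nnnnnnnnnnnnnnnw.......................
155 .........w.....nnn.@@@@@@@@.nn.@@@@.nnnnnnnnnnnnnn.........................
157 .................nn.hh@@@@@@..@@@hh.nnnnnnnnnnnnn...................ww.....
159 ..................nn.hh@@@@hh..@@@h@nnnnnnnnnnnn.w..............ww........w
161 ...................n.hh@@@@hhnn.@@h@nnnnnnnnnnn.w.........w................
163 ......wwwww..w.ww.....h@@@@hh.n.@@hhnnnnnnnnnnn............................
165 .....................wwh@@@@h.n..@h.nnnnnnnnn...............w..............
167 ......................whhhhhhhnn..nnnnnnnnnn...............................
169 ......................wwhh..nnnnnn.nnnnnn
[... 1014 characters left out ...]
www.h.nnnn....nnnnnnnn.hhhwwwwwwwwwwwwhhwwwwwwwwwwwwwwwww.ww
197 .......wwwwwwwwwwwwwhhh.nnnnnnnnnnnn.hhhwwwwwwwww...hhwwww.................
199 ........ww.wwwwwwwwwwhhhnnnn.nnnnnnn.hwwwwwww....hhh.hhhhwwwwww............
201 ..........ww....wwwwwwwww....hwwwwwwwww......hh.h..hhhhhhhhwwwwwwwww.......
203 ..........wwwh............w..www....h........hh.hhhhhhhhhhhhwwwwwwwwwhww...
205 .......wwwwwwww...........h...w...........h....hhhhhhhhhhhhhwhwwww@@@@.wwww
207 ...wwwwwwwwwwhhhhh.h..........h...............hhhhhhhhhhhhhhwhh@@@@@@..wwww
209 ww.hwwwwwwwwhhhhhhhhhh...h....h.......h.hh..hhhhhhhhhhhhhhh@@@@@@@.....wwww
211 @@@@@@@@hwwwhhhhhhhhhhhhh.h.....h.....hhhhhhhhhhhhhhhhhh@@@@@@@....wwwwwwww
```

The weak grip slid off and the cup has not moved. I'll regrasp at a true 20 N.

Call:
{"fn": "apply_moves", "kwargs": {"moves": [{"xyz": [-0.004,0,-0.025],"spin": 0,"fingers": 0.011},{"xyz": [-0.004,0,-0.055],"spin": 0,"fingers": 0.03},{"xyz": [0.014,0,-0.055],"spin": 0,"fingers": 0.05},{"xyz": [0.032,0,-0.055],"spin": 0,"fingers": 0.05},{"xyz": [0.033,0,-0.04],"spin": 0,"fingers": 0.05}]}}

```text
time_s: 18.38
eef_pos: [0.5288, 0.3311, 0.2038]
ee_rot: [-0.0, 0.794, 0.607, 0.0]
contact_force: [-0.2, -1.4, -0.5]
gripper_width: 0.582
grasp_force: 0.0
```

Call:
{"fn": "apply_moves", "kwargs": {"moves": [{"xyz": [0,0,0.02],"spin": 0,"fingers": 0.05},{"xyz": [0,0,0.042],"spin": 0,"fingers": 0.05},{"xyz": [0,0,0.042],"spin": 0,"fingers": 0.0},{"xyz": [0,0,0.042],"spin": 0,"fingers": 0.0},{"xyz": [0,0,0.042],"spin": 0,"fingers": 0.0}], "grip_force": 20}}

```text
time_s: 19.0
eef_pos: [0.5286, 0.3296, 0.1635]
ee_rot: [0.0, 0.795, 0.607, 0.0]
contact_force: [-0.7, 0.4, -2.1]
gripper_width: 0.141
grasp_force: 19.9
```

```bash
python3 go.py .5287 .333 .211 74.7|head -1;python3 hd.py
```

```text
t 19.0 tcp [0.5286 0.3296 0.1635] yaw 74.7309017971735 zax [ 0.0006  0.0002 -1.    ] w 0.012031120728686425 gf 19.9353289604187 F [-0.7296  0.4054 -2.1045] T [-0.0083 -0.0493 -0.017 ] q [ 0.5576  0.4327  0.1002  1.2377 -0.0001  2.3949]
tcp px 169 163
139 ww..w.@@@@@@@@...w.@@@@@@@@@@@@@@@@.nn.@@@@@.nnnnnnnnnnnnnnnnnn.......nnn..
141 ........@@@@@@hw....@@@@@@@..@@@@@@@@@@@@@@.nnnnnnnnnnnnnnnnnn..........nnn
143 ........w.@@@@.nn..w@@@@@@.nnn@@@@@@@@@@@@.nnnnnnnnnnnnnnnnnnww.wwwww.....n
145 ............@@@@.nn.w@@@@@@.nn.@@@@@@@@@@.nnnnnnnnnnnnnnnnnnwwwwwwwwwwwwwww
147 .wwwwwww..www.@@@@.n..@@@@@@nn@@@@.@@@@@@nnnnnnnnnnnnnnnnnnw.w..w.w....w.w.
149 .............w.@@@@@@@@@@@@@..n.@@@@nnnnnnnnnnnnnnnnnnnnnn.wwwwwww.........
151 ...............w..@@@@@@@@@@h..@@@@.nnnnnnnnnnnnnnnnnnnnnw....w............
153 .......................@@@@@hh@@@@@@nnnnnnnnnnnnnnnnnnnnw..................
155 ....................nnn.@@@hh@@@@@h@nnnnnnnnnnnnnnnnnnn....................
157 ........................@@@hhh@@@@h@nnnnnnnnnnnnnnnnnn...................ww
159 ..w.....................@@@hhh@@@@h@.nnnnnnnn
[... 1250 characters left out ...]
wwwwwwwwwwhhhhhhhh.nn.hhhhhhhhhhhwwwwwwwwwwwwwww.........ww.
193 .......ww.wwwhwwwwwwwwwhhhnnn.hh.nnnnnnnn.hhhhhhwwwwwwwwwwww..wwwwwwwwwwwww
195 ...www.ww..wwwwwwwwwwwwwh.nnnn....nnnnnnnn.hhhhhwwwwwwwww...www.wwwwww.wwww
197 ............wwwwwwwwwwwwwh.nnnnnnnnnnnnnn.hhhhhwwwwwww..hhhhwww............
199 .............ww.wwwwwwwwwwhh.nnnnnnnn.....hwwwwwww....h.hhhhhhwwwwww.......
201 .....w.........ww.h..wwwwwwwwwwwwwwwwwwwwww.....h...h..hhhhhhhhhwwwwwwwww..
203 ...ww..........www.......h....w..w...........h......h..hhhhhhhhhhhwwwwwwwwh
205 .w..........wwwwwwwwh......................h...h..h.hhhhhhhhhhhhhwhwwwwh@@@
207 ........wwwwwwwwwwhhhhh..........................hhhhhhhhhhhhhhhhhhh@@@@@@.
```

Call:
{"fn": "apply_moves", "kwargs": {"moves": [{"xyz": [0.0,0,0.003],"spin": 0,"fingers": 0.0},{"xyz": [-0.008,0,0.002],"spin": 0,"fingers": 0.0},{"xyz": [-0.016,0,0.001],"spin": 0,"fingers": 0.0},{"xyz": [-0.024,0,0.0],"spin": 0,"fingers": 0.0},{"xyz": [-0.032,0,-0.001],"spin": 0,"fingers": 0.0}]}}

```text
time_s: 19.68
eef_pos: [0.5206, 0.299, 0.1652]
ee_rot: [0.0, 0.795, 0.607, 0.001]
contact_force: [0.6, 1.5, 2.2]
gripper_width: 0.107
grasp_force: 16.7
```

```bash
python3 go.py .5287 .333 .211 74.7|head -1;python3 hd.py; python3 nuts.py
```

```text
t 19.675 tcp [0.5206 0.299  0.1652] yaw 74.74608078977491 zax [ 0.0023  0.0016 -1.    ] w 0.009127245140179645 gf 16.653155386447906 F [0.5511 1.4978 2.1915] T [ 0.2698 -0.1774  0.0278] q [0.5212 0.3919 0.0395 1.2156 0.0003 2.3582]
tcp px 174 167
143 w....w@@@@@@@@hw..w.@@@@@@@@@@@@@@@..@@@@@@.nnnnnnnnnnnnwwwwwwww.....nn....
145 ......w.@@@@@.w.w.w.@@@@@@.nn@@@@@@@@@@@@@.nnnnnnnnnnnnwwwwwwwwwwwwwww..nn.
147 wwwwwwwww.@@@@@......@@@@@@..@@@@@@@@@@@@.nnnnnnnnnnnnww.w..ww.ww......w.nn
149 ..........w..@@@@...w@@@@@@@@@@@@@@@@@@@.nnnnnnnnnnnnwwwwwww.............w.
151 .............n.@@@@..@@@@@@@..@@@@@@@@...nnnnnnnnnnnwww.........w.w...w....
153 ..............nn.@@@@@@@@@@@nn.@@@@.nnnnnnnnnnnnnnnw.......................
155 ....w........w.nn..@@..@@@@@@@@@@@@nnnnnnnnnnnnnnn.........................
157 .................nnnnnn.@@@h@@@@@h@nnnnnnnnnnnnnn...................ww.....
159 ....w.............nnnnn.@@@hh@@@@h@.nnnnnnnnnnnn.w....w.......w.ww.........
161 ...................nnn..@@@hh@@@@h@.nnnnnnnnnnn.w........ww................
163 .......w..ww.........nnn@@@hh@@@@@h.nnnnnnnnnnn..
[... 2427 characters left out ...]
................
..................................#.#####.#####............................
.................................#..###.#.#####............................
.................................#..##.....####............................
..................................#####....................................
.................................#####.....................................
................................######....###..............................
................................######...#####.............................
.................................####....####..............................
.........................................#...#.............................
```

It is turning past vertical, but the handle has crept to the pads' edge. A quick re-centre and a firmer grip.

Call:
{"fn": "apply_moves", "kwargs": {"moves": [{"xyz": [0.012,0,-0.001],"spin": 0,"fingers": 0.018},{"xyz": [0.022,0,-0.001],"spin": 0,"fingers": 0.014},{"xyz": [0.024,0,-0.001],"spin": 0,"fingers": 0.0},{"xyz": [0.024,0,-0.001],"spin": 0,"fingers": 0.0}], "grip_force": 50}}

```text
time_s: 20.27
eef_pos: [0.5261, 0.3221, 0.1646]
ee_rot: [0.0, 0.795, 0.607, -0.0]
contact_force: [0.3, 0.3, -0.3]
gripper_width: -0.001
grasp_force: 0.0
```

```bash
python3 go.py .5287 .333 .211 74.7|head -1;python3 hd.py|sed -n 8,30p; python3 nuts.py
```

```text
t 20.275 tcp [0.5261 0.3221 0.1646] yaw 74.76617987592094 zax [-0.0006 -0.0006 -1.    ] w -5.392870075299961e-05 gf 0.0 F [ 0.2655  0.3033 -0.2903] T [-0.0015 -0.0268 -0.0245] q [ 0.5494  0.423   0.0873  1.236  -0.0001  2.3861]
152 ..................nn.@@@@@@@@@@@@.nnnnnnnnnnnnnnnnnnnnnnw..................
154 ...............w...nn.wh@@@@@h@@h@nnnnnnnnnnnnnnnnnnnnnw...................
156 ....................n.wwh@@@@h@@h@nnnnnnnnnnnnnnnnnnnn.....................
158 .....................n.wh@@@@h@@h@nnnnnnnnnnnnnnnnnnnw...........w....www..
160 .......................wh@@@@hh@h@.nnnnnnnnnnnnnnnnnw............ww........
162 .......................wwh@@@hh@@.nnnnnnnnnnnnnnnnnw.......................
164 ............w..w.......wwwwhhhhh....nnnnnnnnnnnnnn.........................
166 ........................wwwww.nnnnn..nnnnnnnnnnnn..........................
168 .........................wwww.nnnnnnn..nnnnnnnnn...........................
170 nnn......................wwwww.nnnnnnn..nnnnnnn.................w.w.wwwwwww
172 .nnnnnnnnnn................www.nnnnnnnn..nnnnnn..wwwww.wwwwwwwwwwwww
[... 1525 characters left out ...]
................
........................###..####.#####...###....#####.....................
.......................####..####.#..###..#####..##........................
............................#######.......#####............................
............................#########......###.............................
............................#########......................................
.............................########......................................
...............................######......................................
...............................#####.......................................
................................#.#........................................
```

Call:
{"fn": "apply_moves", "kwargs": {"moves": [{"xyz": [-0.005,0,-0.03],"spin": 0,"fingers": 0.0},{"xyz": [-0.005,0,-0.075],"spin": 0,"fingers": 0.0},{"xyz": [-0.005,0,-0.075],"spin": 0,"fingers": 0.06},{"xyz": [-0.005,0,-0.075],"spin": 0,"fingers": 0.06}]}}

```text
time_s: 20.88
eef_pos: [0.5248, 0.3167, 0.2397]
ee_rot: [0.0, 0.795, 0.607, -0.0]
contact_force: [0.5, -0.2, -0.1]
gripper_width: 0.414
grasp_force: 0.0
```

```bash
cat > hl.py <<'E'
from h import *
np.set_printoptions(precision=3,suppress=True)
# handle as bright-less grey blob in the scene view between bowl and gripper; print map
c=cam('scene');f=c['frame'].astype(int);e,R,_=tool();n=R[:,1];print('tcp px',proj(c,e))
for y in range(126,200,2):
    q=f[y,140:205];sat=q.max(1)-q.min(1);m=q.mean(1)
    print(y,''.join('@' if (a<=10 and b<62) else 'h' if (a<=14 and 62<=b<150) else 'w' if (a<45 and b>=100) else 'n' if (w[0]>w[2]*2 and 40<w[0]<190) else '.' for a,b,w in zip(sat,m,q)))
E
python3 hl.py; python3 go.py .5287 .333 .211 74.7|head -1; python3 nuts.py
```

```text
tcp px (np.float64(168.0080241086596), np.float64(141.58042478997316))
126 wwwwwwhh@@@@@@@@@@@@@@...........@@@@.nnnnnnnnnnnnnnnnnnnnnnnnnnn
128 wwwwwwhw...@@@@@@@@@@@......h...@@@@@.nnnnnnnnnnnnnnnnnnnnnnnnnnn
130 wwwww...wwww....@@@@@@.....ww...@@@h@.nnnnnnnnnnnnnnnnnnnnnnnnnnn
132 .....www.......w.@@@@h.w.......n.@@h@.nnnnnnnnnnnnnnnnnnnnnnnnnnn
134 wwwwwwwwwwwwwwww.@@@@hhwwwwww.nn.@@@h@nnnnnnnnnnnnnnnnnnnnnnnnnnn
136 wwwwwwwwwwwwwwww..@@@hh.wwww.nnnn@@@h@nnnnnnnnnnnnnnnnnnnnnnnnnn.
138 wwwwwwwwww......w.@@@hh.....nnnnn.@@h.nnnnnnnnnnnnnnnnnnnnnnnnn..
140 .................w.@@@hh...nnnnnnnn.nnnnnnnnnnnnnnnnnnnnnnnnnn...
142 .......wwwwww......w.hhhw.nnnnnnnnnnnnnnnnnnnnnnnnnnnnnnnnnnnwwww
144 ..............nnn.wwhhhw.nnnnnnnnnnnnnnnnnnnnnnnnnnnnnnnnnnnwwwww
146 ....w.wwwwwww.nnnn.hhhhw.nnnnnnnnnnnnnnnnnnnnnnnnnnnnnnnnnnwwwwww
148 www.www..ww....nnnn.hhhw.nnnnnnnnnnnnnnnnnnnnnnnnnnnnnnnnnwww.w..
150 ................nnnnwhhww.nnnnnnnnnnnnnnnnnnnnnnnnnnnnnnnwwwwwww.
152 ..................nnwhhh.nnnnnnnnnnnnnnnnnnnnnnnnnnnnnn..w.......
154 .............w.....nn.hhh.n..nnnnnnnnnnnnnnnn
[... 2343 characters left out ...]
................
.......................####..####.######..###..#######.....................
.......................####..####.#..###..############.....................
...........................########.......#####..##........................
............................#########.....####.............................
............................#########......................................
.............................########......................................
...............................######......................................
...............................#####.......................................
................................#.#........................................
```

```bash
python3 - <<'E'
from h import *
np.set_printoptions(precision=3,suppress=True)
c=cam('scene');t=cam('top');e,R,_=tool();n=R[:,1];d=R[:,0]
b=np.array([.5208,.304,0])
for off in(-.008,0,.008):
    for px in [(161,144.),(163,154),(166,164),(169,174)]:
        o,v=ray(c,px);p=o+v*(((e+off*n-o)@n)/(v@n));print(off,px,p,'d',((p-b)@d).round(3),proj(t,p))
f=t['frame'].astype(int)
for y in range(188,222,2):
    q=f[y,135:185];sat=q.max(1)-q.min(1);m=q.mean(1)
    print(y,''.join('n' if (w[0]>w[2]*2 and w[0]>40) else str(int(min(9,b//20))) for a,b,w in zip(sat,m,q)))
E
```

```text
-0.008 (161, 144.0) [0.526 0.354 0.221] d 0.049 (np.float64(130.64865206352388), np.float64(198.57566242380136))
-0.008 (163, 154) [0.525 0.349 0.191] d 0.044 (np.float64(136.66269078627266), np.float64(200.4741416526269))
-0.008 (166, 164) [0.521 0.336 0.162] d 0.03 (np.float64(145.08673328992245), np.float64(202.9074368414473))
-0.008 (169, 174) [0.518 0.322 0.133] d 0.017 (np.float64(153.16534720344487), np.float64(205.23915931958337))
0 (161, 144.0) [0.539 0.371 0.213] d 0.069 (np.float64(124.80938678454521), np.float64(193.89570429338204))
0 (163, 154) [0.538 0.366 0.181] d 0.064 (np.float64(131.03982392859606), np.float64(195.94701420876365))
0 (166, 164) [0.534 0.353 0.152] d 0.05 (np.float64(139.67055827072437), np.float64(198.51650633499665))
0 (169, 174) [0.531 0.339 0.123] d 0.036 (np.float64(147.94444900671405), np.float64(200.9778059366823))
0.008 (161, 144.0) [0.552 0.389 0.204] d 0.09 (np.float64(119.09663026477222), np.float64(189.3151245810438))
0.008 (163, 154) [0.551 0.383 0.172] d 0.084 (np.float64(125.54093477732684), np.float64(191.51787590789507))
0.008 (166, 1
[... 440 characters left out ...]
2454444222222222222355554344679999888875
198 00000002333346332222222221112355555444579999998888
200 000001333334544222221121nnnnn135556534459999999888
202 000013555666443222nnnnnnnnnnn2nnnn2434458999854778
204 000033555555352222nnnnn11nn12nnnnnn23nnnnn3nnnnn25
206 00001345555555222221111nnnnnn2nn43223nnnnn35nn5n25
208 00002344445555222222222nnnnnnnnn235444655679876668
210 00001123344444322222222222nnnnnn233445999999999988
212 00001112244444422222222222333233534459999999999988
214 00000033444444443212222224455544444599999999998886
216 17732233444444454422222333444344445999999999976564
218 26983333444444455555444447876444599999999997763333
220 04798333344444444555555555799999999999997677633333
```

The cup now leans at about 68° on the bowl's left wall. I'll regrasp centrally, lift it clear of the rim, let it hang to its rest angle of about 79°, clamp it, and pull it sharply back from under the nuts.

```bash
python3 go.py .526 .347 .157 74.7
```

```text
t 21.075 tcp [0.5245 0.3166 0.2389] yaw 74.72920216741747 zax [-0.0017 -0.0011 -1.    ] w 0.0600827241857009 gf 0.0 F [ 0.5969 -0.4628 -0.2245] T [-0.0096 -0.0494 -0.0247] q [ 0.5432  0.3918  0.2288  1.4098 -0.0001  2.3805]
shift [ 0.0298 -0.0065  0.0819] spin 0.0005096739701531481
```

Call:
{"fn": "apply_moves", "kwargs": {"moves": [{"xyz": [0.03,-0.006,0.0],"spin": 0,"fingers": 0.06},{"xyz": [0.03,-0.006,0.03],"spin": 0,"fingers": 0.06},{"xyz": [0.03,-0.006,0.082],"spin": 0,"fingers": 0.06},{"xyz": [0.03,-0.006,0.082],"spin": 0,"fingers": 0.0},{"xyz": [0.03,-0.006,0.082],"spin": 0,"fingers": 0.0}], "grip_force": 20}}

```text
time_s: 21.7
eef_pos: [0.5275, 0.3477, 0.1594]
ee_rot: [0.0, 0.795, 0.607, 0.0]
contact_force: [0.5, -0.1, 1.4]
gripper_width: 0.282
grasp_force: 0.0
```

Call:
{"fn": "apply_moves", "kwargs": {"moves": [{"xyz": [0,0,0],"spin": 0,"fingers": 0.0},{"xyz": [0,0,0],"spin": 0,"fingers": 0.0}]}}

```text
time_s: 21.95
eef_pos: [0.5278, 0.3479, 0.1596]
ee_rot: [0.0, 0.795, 0.607, 0.001]
contact_force: [0.1, 0.0, -0.1]
gripper_width: -0.003
grasp_force: 0.0
```

```bash
python3 go.py .526 .347 .157 74.7|head -1; python3 hl.py|sed -n 8,28p
```

```text
t 21.95 tcp [0.5278 0.3479 0.1596] yaw 74.72700110647172 zax [ 0.002   0.0013 -1.    ] w -0.00023133892663622444 gf 0.0 F [ 0.0581  0.0411 -0.1274] T [-0.0152 -0.0546 -0.0035] q [ 0.5828  0.4488  0.1165  1.2361 -0.0001  2.4201]
138 whhhh@@@@.ww.@@@@@@@@@@@@@@@@.n.@@@@@@@.nnnnnnnnnnnnnnnnnnnnnnn..
140 ..@@@@@@@@...w.@@@@@@@@@@@@@@@@@@@@@@@.nnnnnnnnnnnnnnnnnnnnnnn...
142 ..w..@@@@@www..w.@@@@@@@@@@@@@@@@@@@.nnnnnnnnnnnnnnnnnnnnnnn.wwww
144 .....w.@@@@.w.nnn.@@@@@@@@@@@@@@@@@.nnnnnnnnnnnnnnnnnnnnnnn.wwwww
146 ......ww.@@@@nnnnn@@@@@@@@@@@@@@@@@nnnnnnnnnnnnnnnnnnnnnnnnwwwwww
148 wwwww.w...w.@@@@@@@@@@@@@@@@@@@..nnnnnnnnnnnnnnnnnnnnnnnnnww.....
150 ............w.@@@@@@@@@@@@@@@..nnnnnnnnnnnnnnnnnnnnnnnnnnw.www.ww
152 ..............w.....@@@@@@@@@nnnnnnnnnnnnnnnnnnnnnnnnnnnw........
154 ...................n@@@@h@@h@nnnnnnnnnnnnnnnnnnnnnnnnnnw.........
156 ...................w@@@@h@@h@nnnnnnnnnnnnnnnnnnnnnnnnn...........
158 ...................w.@@@h@@h@..nnnnnnnnnnnnnnnnnnnnnnw...........
160 ....................w@@@hh@h@.nnnnnnnnnnnnnnnnnnnnnnw............
162 .....................w.@@h@hw.nnnnnnnnnnnnnnnnnnnnn..............
164 ............wwww.w.....wwhhh.nnnnn..nnnnnnnnnnnnnn...............
166 ........................wwhhw.nnnnn..nnnnnnnnnnnn................
168 .........................whhh.nnnnnnn..nnnnnnnnn.................
170 nnn......................wwhhh.nnnnnnn..nnnnnnn..................
172 .nnnnnnnnnn................hhh.nnnnnnnnn.nnnnnnw.w..ww.wwwwwwwwww
174 ........nnnnnnnn...........whhh..nnnnnnnn..nn.................www
176 ...........................whhhhhw..wwwwwwwwwwwwwwwwwwwwwwwwwwwww
178 ..........................whhhhhhhhhhhhhwwwwwwwwwwwwwwwwwwwwwwwww
```

Missed in depth. I'll back the gripper off so that both cameras see the whole handle.

Call:
{"fn": "apply_moves", "kwargs": {"moves": [{"xyz": [0,0,-0.03],"spin": 0,"fingers": 0.0},{"xyz": [0,0,-0.08],"spin": 0,"fingers": 0.0},{"xyz": [0.05,0,-0.08],"spin": 0,"fingers": 0.05},{"xyz": [0.1,0,-0.08],"spin": 0,"fingers": 0.06},{"xyz": [0.13,0,-0.08],"spin": 0,"fingers": 0.06}]}}

```text
time_s: 22.62
eef_pos: [0.5616, 0.4749, 0.2382]
ee_rot: [-0.0, 0.795, 0.607, 0.0]
contact_force: [0.3, 0.0, -0.2]
gripper_width: 0.639
grasp_force: 0.0
```

```bash
cat > tri.py <<'E'
from h import *
np.set_printoptions(precision=3,suppress=True)
t=cam('top');f=t['frame'].astype(int)
for y in range(184,224,2):
    q=f[y,100:190];m=q.mean(1)
    print(y,''.join('n' if (w[0]>w[2]*2 and 40<w[0]<150) else chr(97+int(b//10)) for b,w in zip(m,q)))
c=cam('scene');f=c['frame'].astype(int)
for y in range(136,184,2):
    q=f[y,130:205];sat=q.max(1)-q.min(1);m=q.mean(1)
    print(y,''.join('@' if (a<=10 and b<55) else 'h' if (a<=14 and b<150) else 'n' if (w[0]>w[2]*2 and 40<w[0]<190) else '.' for a,b,w in zip(sat,m,q)))
E
python3 tri.py
```

```text
184 mmmmmmmkfeeklmllkkkkklmmmmmnnnmkjjjiijlnoncgkljghhhhhhhhhhhhhhhihihihhhhhhhhhhhhhghkkiiiii
186 mmmmmmmlgdfklkihghijkkkmmnmlkkjjiiiijlnnkgilighhhhhhhhhhiiiiiiiiiiiiiiiiiiiihhhhhhhghkjhii
188 mmmmmmmlgeejligggffeffhjlkkjjjiiiijkmnnihljghhhhhhhhhhiiiiiiiiiiiiiiiiiiiiiiiihhhhhhhhhkih
190 mmmmmmmkfejlliggfefffffffffghhijklmnonlklgghhhhhhhhhhhggffgfffffghiiiiiiiiiiiiiihhhhhhghki
192 mmmmmmlkfejkkkkjihhgfffffffffffefjmmmlklghhhhhgfeeeeeeffeeedeeeeeefghjjjjiiiiiiiihhhhhhhhj
194 mmmmmmljfdikkkkkjiihhhgggfffffffffffefhegghhgfffffffffeeeeeefffffffffgillllkjiiiiiihhhhhgh
196 mmmmnmmkfeijjjihhhhhhhhhijklkiihgfffffffffeeeffggffgeeeeeeeggggggggffggillllllkjiiiiihhhhh
198 gghhhhiheehhhggggghhiijjkllmmmlnnnligfffffffffffiggdeeeeeeffeedefgggggghilllllllkiiiihhhhh
200 jjjjjijjfedfghhhhhhijklmmmmmmllllnnllghggfffffghggeeeeddefennnnndgggggggillllllllliiiihhhh
202 jjiihhiifdehhhhhiijllllllmmmllllllllhgghhgffgghhffeeennnnnnnnnnddnnnndggikkikkkjfehhihhhhh
204 llmnnnliedhiiijkkllllllmmmllllllllkmfghhhgfggfffgeeeennnnncdncdgennnndegnnnnneennnnehhhhhh
206 mmmmmmmjeeijkkkkkkllllllllllllllmjhkfghhhgffffffgee
[... 2019 characters left out ...]
....................hhh..nnnnn..nnnnnnnnnnnn................
168 nnnn................................hhh.nnnnnnn..nnnnnnnnn.................
170 ...nnnnnnnnnn........................hhh.nnnnnnn..nnnnnnn..................
172 ...........nnnnnnnnnn.................hh.nnnnnnnnn.nnnnnn..................
174 ..................nnnnnnnn............hhh..nnnnnnnn...nn...................
176 ......................................hhhhh................................
178 .....................................hhhhhhhhhhhhhh........................
180 ...................................hhhhhhhhhhhhhhhhhh......................
182 .................................hhhhhhhhhhhhhhhhhhhhhh....................
```

```bash
python3 - <<'E'
from h import *
np.set_printoptions(precision=4,suppress=True)
t=cam('top');c=cam('scene')
def closest(o1,d1,o2,d2):
    A=np.c_[d1,-d2];k=np.linalg.lstsq(A,o2-o1,rcond=None)[0];a=o1+k[0]*d1;b=o2+k[1]*d2;return (a+b)/2,np.linalg.norm(a-b)
# handle axis in top view: two points; plane through top camera; intersect scene rays
o,a=ray(t,(116,190.3));_,b=ray(t,(142,197.3));n=np.cross(a,b)
P=[]
for px in[(160.8,145),(162,152),(164.3,159),(166,165),(168.3,171)]:
    oc,v=ray(c,px);p=oc+v*(((o-oc)@n)/(v@n));P.append(p);print(px,p,proj(t,p))
P=np.array(P);u=P[0]-P[-1];u/=np.linalg.norm(u);print('dir',u,'yaw',np.degrees(np.arctan2(u[1],u[0])),'elev',np.degrees(np.arcsin(u[2])))
for z in(.15,.16,.17,.18): q=P[2]+u*(z-P[2][2])/u[2];print(q)
print('tip',closest(*ray(t,(114,189.5)),*ray(c,(160.5,143.5))))
E
python3 go.py .55 .37 .25 74.7
```

```text
(160.8, 145) [0.5457 0.3814 0.2048] (np.float64(121.87925742899066), np.float64(191.88376679877106))
(162, 152) [0.5465 0.3811 0.1811] (np.float64(125.20108329681148), np.float64(192.77837671834294))
(164.3, 159) [0.5443 0.3712 0.1606] (np.float64(131.63067281536698), np.float64(194.50947521435154))
(166, 165) [0.5431 0.365  0.142 ] (np.float64(136.22032694988542), np.float64(195.74481114508953))
(168.3, 171) [0.5403 0.3536 0.1255] (np.float64(142.37417562692121), np.float64(197.40066561061127))
dir [0.0644 0.3301 0.9417] yaw 78.95327158479155 elev 70.34489774277169
[0.5435 0.3675 0.15  ]
[0.5442 0.371  0.16  ]
[0.5449 0.3745 0.17  ]
[0.5456 0.378  0.18  ]
tip (array([0.5551, 0.4   , 0.2022]), np.float64(0.006597807929806119))
t 22.825 tcp [0.5612 0.473  0.2376] yaw 74.76892263211823 zax [-0.0004 -0.0006 -1.    ] w 0.05983665632662305 gf 0.0 F [-0.3333 -1.3585  0.7521] T [-0.0525 -0.0224  0.0488] q [ 0.7004  0.6319  0.635   1.5746 -0.0003  2.5371]
shift [-0.1023  0.0163 -0.0123] spin 0.0012029268596041613
```

```bash
python3 go.py .546 .377 .153 74.7|tail -1
```

```text
shift [-0.0965  0.0106  0.0847] spin 0.0012029268596041613
```

Call:
{"fn": "apply_moves", "kwargs": {"moves": [{"xyz": [-0.05,0.006,-0.005],"spin": 0,"fingers": 0.06},{"xyz": [-0.096,0.011,-0.005],"spin": 0,"fingers": 0.06},{"xyz": [-0.096,0.011,0.03],"spin": 0,"fingers": 0.06},{"xyz": [-0.096,0.011,0.075],"spin": 0,"fingers": 0.06},{"xyz": [-0.096,0.011,0.085],"spin": 0,"fingers": 0.06}]}}

```text
time_s: 23.45
eef_pos: [0.5452, 0.3751, 0.1513]
ee_rot: [-0.0, 0.795, 0.606, -0.002]
contact_force: [0.7, -0.6, 0.3]
gripper_width: 0.701
grasp_force: 0.0
```

Call:
{"fn": "apply_moves", "kwargs": {"moves": [{"xyz": [0,0,0],"spin": 0,"fingers": 0.0},{"xyz": [0,0,0],"spin": 0,"fingers": 0.0},{"xyz": [0,0,0],"spin": 0,"fingers": 0.0},{"xyz": [0,0,0],"spin": 0,"fingers": 0.0}], "grip_force": 20}}

```text
time_s: 23.95
eef_pos: [0.547, 0.3782, 0.1543]
ee_rot: [-0.0, 0.795, 0.607, 0.001]
contact_force: [-1.0, 0.9, 5.9]
gripper_width: 0.141
grasp_force: 19.4
```

```bash
python3 go.py .526 .347 .157 74.7|head -1; python3 hl.py|sed -n 8,28p
```

```text
t 23.95 tcp [0.547  0.3782 0.1543] yaw 74.74909966518673 zax [ 0.0013  0.0017 -1.    ] w 0.012083194237284042 gf 19.408052265644073 F [-0.9661  0.8503  5.9293] T [ 0.47    0.4563 -0.1579] q [0.6046 0.5084 0.2032 1.2636 0.0007 2.4416]
138 w@@@@@@@hw....@@@@@@@@@@@@@@@..@@@@@.nnnnnnnnnnnnnnnnnnnnnnnnnn..
140 ..w.@@@@......@@@@@@@...@@@@@@@@@@@@.nnnnnnnnnnnnnnnnnnnnnnnnn...
142 ......@@@@.ww..@@@@@@ww.@@@@@@@@@@@.nnnnnnnnnnnnnnnnnnnnnnnn.wwww
144 ........@@@@.w.@@@@@@.w.@@@@@@@@@@.nnnnnnnnnnnnnnnnnnnnnnnnnwwww.
146 ....w.ww.@@@@@@@@@@@@hww.@@@@@nnnnnnnnnnnnnnnnnnnnnnnnnnnnnwwwwww
148 ww.wwww..w..@@@@@@@@@h...@@@.nnnnnnnnnnnnnnnnnnnnnnnnnnnnnw.w....
150 ............w....@@@@@hh@@@h@nnnnnnnnnnnnnnnnnnnnnnnnnnnnw..ww.w.
152 ................w@@@hhhh@@@h@..nnnnnnnnnnnnnnnnnnnnnnnn.w........
154 ................w@@@@hhh@@@@@@nnnnnnnnnnnnnnnnnnnnnnnnnw.........
156 ................w.@@@hhhh@@@h@nnnnnnnnnnnnnnnnnnnnnnnn...........
158 .................w.@@hhhh@@@h.nnnnnnnnnnnnnnnnnnnnnnnw...........
160 ...................whhhhhhnnnnnnnnnnnnnnnnnnnnnnnnnn.............
162 ......................wwhhhnnnnnnnnnnnnnnnnnnnnnnnn.....w........
164 ............w..w.....w.whhh..nnnnn..nnnnnnnnnnnnnnw..............
166 ........................whhh.nnnnnnn.nnnnnnnnnnnnw...............
168 ........................wwhh.nnnnnnnn..nnnnnnnnn.................
170 nnn......................whhh.nnnnnnnn..nnnnnnn..................
172 .nnnnnnnnnn................hhh.nnnnnnnn..nnnnnnw....wwwwwwwwwwwww
174 ........nnnnnnnn...........whh...nnnnnnnn..nnn.................ww
176 ............................hhhh.w..wwwwwwwwwwwwwwwwwwwwwwwwwwwww
178 ..........................whhhhhhhhhhhhhwwwwwwwwwwwwwwwwwwwwwwwww
```

Held centrally now. Clamp, lift over the rim, centre, then pull back sharply.

Call:
{"fn": "apply_moves", "kwargs": {"moves": [{"xyz": [0,0,0],"spin": 0,"fingers": 0.0},{"xyz": [0,0,-0.015],"spin": 0,"fingers": 0.0},{"xyz": [0,0,-0.04],"spin": 0,"fingers": 0.0},{"xyz": [-0.01,0,-0.07],"spin": 0,"fingers": 0.0},{"xyz": [-0.03,0.002,-0.085],"spin": 0,"fingers": 0.0}], "grip_force": 70}}

```text
time_s: 24.62
eef_pos: [0.541, 0.3479, 0.2398]
ee_rot: [0.0, 0.794, 0.607, 0.001]
contact_force: [0.2, 0.5, -2.2]
gripper_width: 0.121
grasp_force: 68.5
```

Call:
{"fn": "apply_moves", "kwargs": {"moves": [{"xyz": [-0.018,0.002,0],"spin": 0,"fingers": 0.0},{"xyz": [-0.018,0.002,0],"spin": 0,"fingers": 0.0},{"xyz": [-0.018,0.002,0],"spin": 0,"fingers": 0.0}]}}

```text
time_s: 25.0
eef_pos: [0.5376, 0.3295, 0.2371]
ee_rot: [-0.0, 0.795, 0.607, -0.001]
contact_force: [-0.4, 0.6, -2.6]
gripper_width: 0.126
grasp_force: 68.6
```

```bash
python3 go.py .526 .347 .157 74.7|head -1; python3 nuts.py;  python3 hl.py|sed -n 4,37p
```

```text
t 25.0 tcp [0.5376 0.3295 0.2371] yaw 74.69580239006257 zax [-0.0012 -0.0006 -1.    ] w 0.010802377603086595 gf 68.58708500862122 F [-0.3951  0.555  -2.5558] T [0.1095 0.0622 0.0464] q [0.5498 0.4243 0.2755 1.4233 0.0001 2.3877]
[(97, array([111.8, 141.8])), (13, array([111.4, 155.4])), (137, array([171.8, 204. ]))]
.........................................###...............................
........................................#####..............................
.......................................######..............................
...................................####.######.#...........................
..................................#####..#########.........................
.................................#######.#########.........................
.................................#######.####...##.........................
..................................###########...##.........................
...................................##########...#....#.....................
......................................########......#......................
......................
[... 2113 characters left out ...]

178 ...........................whhhhhhhh.nnnnnnnnn.hhhhwwwwwwwwwwwwww
180 .....................wwwwwwwwhhhhhhh.nnnnnnnnnn.hhwwwwwwwwwwwwwww
182 .................wwwwwwwwwwwwwwwhhhhh.nnn.h@.hhhwwwwwwwwwwwwwwwww
184 ..............www.wwwwwwwwwwwwwwwwwwwwwwwhwwwwwwwwwwwwwwwwwwwwwww
186 .www........ww.......wwwwwwwwwwwwwwwwwwwwwwwwwwwwwwwwwwwwwwwwwwww
188 ......w...ww....wwwwwwwwwwwwwwwwwwwwwwwwwwwwwwwwwwwwwwwwwwwwww...
190 .........www...wwwwwwwwwwwwwwwwwwwwwwwwwwwwwwwwwwwwwwwwwwwwwww...
192 ........wwww.wwwwwwwwwwwwwwwwwwwwwwwwwwwwwwwwwwwwwwwwwwwwwww.w...
194 ....www..wwwwwwwwwwwwwwwwwwwwwwwwwwwwwwwwwwwwwwwwwwwwwwwww..wwwww
196 ww.......wwwwwwwwwwwwwwwwwwwwwwwwwwwwwwwwwwwwwwwwwwwwww..h.www...
```

Call:
{"fn": "apply_moves", "kwargs": {"moves": [{"xyz": [0.062,0,0],"spin": 0,"fingers": 0.0},{"xyz": [0.09,0,-0.005],"spin": 0,"fingers": 0.0},{"xyz": [0.09,0,-0.005],"spin": 0,"fingers": 0.0}]}}

```text
time_s: 25.48
eef_pos: [0.5615, 0.4192, 0.2415]
ee_rot: [-0.0, 0.794, 0.608, -0.0]
contact_force: [0.8, -0.0, -2.0]
gripper_width: 0.125
grasp_force: 68.8
```

```bash
python3 go.py .526 .347 .157 74.7|head -1; python3 nuts.py
```

```text
t 25.475 tcp [0.5615 0.4192 0.2415] yaw 74.8727301175495 zax [-0.0009 -0.0004 -1.    ] w 0.010716284268906633 gf 68.80799174308777 F [ 0.7618 -0.0204 -1.9907] T [ 0.0149  0.0656 -0.0459] q [0.6412 0.5604 0.5154 1.5267 0.0002 2.476 ]
[(86, array([111.6, 142.4])), (19, array([111.1, 156.4])), (67, array([137.2, 194.2])), (42, array([159.3, 202. ])), (34, array([177. , 204.9]))]
.......####................................................................
......######...............................................................
.......#####...............................................................
.......#####...............................................................
..####.####................................................................
..########.................................................................
..#####.#..................................................................
....######.................................................................
....#######................................................................
.....#######...............####............................................
......#.##.#..............#####............................................
..........#..............######............................................
.........................######............................................
............................###............................................
.............................##..#...............####......................
.............................#####........####..#####......................
.............................#####........######.#####.....................
..............................####........#####..##........................
................................#..........###.............................
```

That freed two more nuts, so four are in the bowl and about three are left. Repeating with a harder pull.

Call:
{"fn": "apply_moves", "kwargs": {"moves": [{"xyz": [-0.02,0,0],"spin": 0,"fingers": 0.0},{"xyz": [-0.05,0,0.003],"spin": 0,"fingers": 0.0},{"xyz": [-0.08,0,0.005],"spin": 0,"fingers": 0.0},{"xyz": [-0.095,0,0.005],"spin": 0,"fingers": 0.0},{"xyz": [-0.095,0,0.005],"spin": 0,"fingers": 0.0}]}}

```text
time_s: 26.15
eef_pos: [0.5365, 0.3243, 0.2386]
ee_rot: [0.0, 0.795, 0.606, 0.0]
contact_force: [1.2, 0.1, -1.3]
gripper_width: 0.123
grasp_force: 68.8
```

Call:
{"fn": "apply_moves", "kwargs": {"moves": [{"xyz": [0.0625,0,0],"spin": 0,"fingers": 0.0},{"xyz": [0.115,0,-0.01],"spin": 0,"fingers": 0.0},{"xyz": [0.115,0,-0.01],"spin": 0,"fingers": 0.0}]}}

```text
time_s: 26.52
eef_pos: [0.5673, 0.4407, 0.2463]
ee_rot: [-0.0, 0.794, 0.608, 0.0]
contact_force: [-0.0, -0.5, -2.1]
gripper_width: 0.123
grasp_force: 68.8
```

```bash
python3 go.py .526 .347 .157 74.7|head -1; python3 nuts.py
```

```text
t 26.525 tcp [0.5673 0.4407 0.2463] yaw 74.92853964243787 zax [-0.      0.0009 -1.    ] w 0.010491189254251444 gf 68.82525444030762 F [-0.0047 -0.5031 -2.0676] T [0.0293 0.0297 0.0217] q [0.6602 0.5972 0.5934 1.5665 0.0007 2.494 ]
[(85, array([111.6, 142.4])), (18, array([111.1, 156.2])), (29, array([125.5, 186.1])), (47, array([123.9, 195.1])), (45, array([161.1, 201. ])), (36, array([177.2, 204.9]))]
..............................##...........................................
............................#####..........................................
............................######.........................................
............................######.........................................
.............................####..........................................
...............................##..........................................
................................#..........................................
..............................#####..............####......................
..............................#####.......####.######......................
..............................#####.......######.#####.....................
..............................####........#####..##.#......................
...........................................###.............................
```

Call:
{"fn": "apply_moves", "kwargs": {"moves": [{"xyz": [-0.02,0,0],"spin": 0,"fingers": 0.0},{"xyz": [-0.055,0,0.003],"spin": 0,"fingers": 0.0},{"xyz": [-0.09,0,0.005],"spin": 0,"fingers": 0.0},{"xyz": [-0.105,0,0.006],"spin": 0,"fingers": 0.0122},{"xyz": [-0.105,0,0.006],"spin": 0,"fingers": 0.0125}], "grip_force": 20}}

```text
time_s: 27.2
eef_pos: [0.5392, 0.334, 0.2426]
ee_rot: [0.0, 0.795, 0.606, 0.0]
contact_force: [0.6, 1.1, -2.0]
gripper_width: 0.146
grasp_force: 8.9
```

Call:
{"fn": "apply_moves", "kwargs": {"moves": [{"xyz": [0,0,0],"spin": 0,"fingers": 0.0126},{"xyz": [0,0,0],"spin": 0,"fingers": 0.0126},{"xyz": [0.012,0,0],"spin": 0,"fingers": 0.0127},{"xyz": [0.0,0,0],"spin": 0,"fingers": 0.0127},{"xyz": [0.0,0,0],"spin": 0,"fingers": 0.0125}]}}

```text
time_s: 27.82
eef_pos: [0.539, 0.3346, 0.2419]
ee_rot: [0.0, 0.795, 0.607, -0.0]
contact_force: [-0.7, 0.4, -2.4]
gripper_width: 0.147
grasp_force: 7.6
```

```bash
python3 go.py .526 .347 .157 74.7|head -1; python3 nuts.py;  python3 hl.py|sed -n 4,32p
```

```text
t 27.825 tcp [0.539  0.3346 0.2419] yaw 74.73033097378055 zax [-0.0004 -0.0005 -1.    ] w 0.012567091984432932 gf 7.649625688791275 F [-0.7408  0.4357 -2.3735] T [ 0.0294 -0.0073  0.0118] q [ 0.5557  0.4301  0.2968  1.4381 -0.0003  2.393 ]
[(91, array([111.7, 142.3])), (16, array([111.2, 155.8])), (45, array([151.4, 199.2])), (33, array([177.1, 204.9]))]
.......................##..................................................
......................###..................................................
......................###..................................................
.....................###...................................................
......................#....................................................
.....................#.....................................................
.....................##....................................................
....................####...................................................
....................####...................................................
....................#.##...................................
[... 1878 characters left out ...]

168 ....................whhhhhhhhhhhhhhhhhhhhhhhhhh..................
170 nnn..................whhhhhhhhhhhhhh....hhhhhhh.................w
172 .nnnnnnnnnn...........hhhhhhhhhhhh.nnnnn.hhhhhhw..w.ww.wwwwwwwwww
174 ........nnnnnnnn.......hhh.nnnnnnnnnnnn.hhhhhhww..............www
176 ........................wh.nnnnnnnnnhhhhhhhhhwwwwwwwwwwwwwwwwwwww
178 .........................wh.nnn.h..hhhhhhhhhhwwwwwwwwwwwwwwwwwwww
180 .....................wwwwwhhhh@hhhhhhhhhhhwwwwwwwwwwwwwwwwwwwwwww
182 .................wwwwwwwwwwww.hhhhhhhhhwwwwwwwwwwwwwwwwwwwwwwwwww
184 ..............www.wwwwwwwwwwwwwwwwwwwwwwwwwwwwwwwwwwwwwwwwwwwwwww
186 .www........ww...ww..wwwwwwwwwwwwwwwwwwwwwwwwwwwwwwwwwwwwwwwwwwww
```

It hangs freely now. Clamp and pull.

Call:
{"fn": "apply_moves", "kwargs": {"moves": [{"xyz": [0,0,0],"spin": 0,"fingers": 0.0},{"xyz": [-0.008,0,0],"spin": 0,"fingers": 0.0},{"xyz": [-0.015,0,0],"spin": 0,"fingers": 0.0}], "grip_force": 80}}

```text
time_s: 28.3
eef_pos: [0.535, 0.3198, 0.242]
ee_rot: [0.0, 0.795, 0.607, -0.0]
contact_force: [0.7, -0.3, -2.0]
gripper_width: 0.124
grasp_force: 78.1
```

Call:
{"fn": "apply_moves", "kwargs": {"moves": [{"xyz": [0.0625,0,0],"spin": 0,"fingers": 0.0},{"xyz": [0.115,0,-0.01],"spin": 0,"fingers": 0.0},{"xyz": [0.115,0,-0.01],"spin": 0,"fingers": 0.0}]}}

```text
time_s: 28.68
eef_pos: [0.566, 0.4343, 0.2509]
ee_rot: [-0.0, 0.794, 0.608, 0.0]
contact_force: [0.2, -0.2, -1.8]
gripper_width: 0.123
grasp_force: 78.3
```

```bash
python3 go.py .526 .347 .157 74.7|head -1; python3 nuts.py
```

```text
t 28.675 tcp [0.566  0.4343 0.2509] yaw 74.87524574459529 zax [ 0.      0.0005 -1.    ] w 0.01053602891455465 gf 78.32492709159851 F [ 0.1981 -0.1536 -1.7762] T [-0.0335  0.0446  0.0324] q [0.6543 0.587  0.5865 1.57   0.0004 2.4891]
[(85, array([111.6, 142.5])), (18, array([111.1, 156.2])), (20, array([161. , 198.1])), (71, array([156.9, 204. ])), (38, array([176.9, 204.7])), (22, array([165.9, 217.1]))]
..............................##...........................................
.............................#####.........................................
.............................#####.........................................
.............................#####.........................................
.......................#......###..........................................
.....................####..................................................
....................#####..##..............................................
...................###########.###.........##....####......................
....................################......###########......................
....................####.###########......############.....................
.........................#####.#####......#####..##........................
..........................###....#..........##.............................
...................................###.....................................
..................................#####....................................
..................................#####....................................
..................................#####....................................
..................................####.....................................
```

All seven nuts now show inside the bowl and the cup is empty. I'll carry the cup back over to the front worktop.

```bash
python3 go.py .422 -.282 .335 74.7
```

```text
t 28.725 tcp [0.5655 0.4323 0.251 ] yaw 74.81982267752534 zax [-0.0006 -0.0007 -1.    ] w 0.010780943342895298 gf 78.32288861274719 F [-0.1769 -0.9142 -1.1048] T [-0.0371 -0.0333  0.0124] q [ 0.6528  0.5849  0.5829  1.5697 -0.0002  2.4885]
shift [-0.7271  0.0485 -0.0834] spin 0.002091300241372748
```

Call:
{"fn": "apply_moves", "kwargs": {"moves": [{"xyz": [0,0,-0.03],"spin": 0,"fingers": 0.0},{"xyz": [-0.03,0.002,-0.07],"spin": 0,"fingers": 0.0},{"xyz": [-0.08,0.005,-0.084],"spin": 0,"fingers": 0.0},{"xyz": [-0.14,0.009,-0.084],"spin": 0,"fingers": 0.0},{"xyz": [-0.2,0.013,-0.084],"spin": 0,"fingers": 0.0}]}}

```text
time_s: 29.35
eef_pos: [0.524, 0.2318, 0.3364]
ee_rot: [0.0, 0.795, 0.607, 0.0]
contact_force: [0.9, 0.3, -1.1]
gripper_width: 0.122
grasp_force: 78.9
```

Call:
{"fn": "apply_moves", "kwargs": {"moves": [{"xyz": [-0.06,0.004,0],"spin": 0,"fingers": 0.0},{"xyz": [-0.12,0.008,0],"spin": 0,"fingers": 0.0},{"xyz": [-0.18,0.012,0],"spin": 0,"fingers": 0.0},{"xyz": [-0.24,0.016,0],"spin": 0,"fingers": 0.0},{"xyz": [-0.3,0.02,0],"spin": 0,"fingers": 0.0}]}}

```text
time_s: 29.98
eef_pos: [0.4634, -0.0621, 0.3363]
ee_rot: [0.0, 0.795, 0.607, 0.0]
contact_force: [0.8, -0.2, -1.5]
gripper_width: 0.126
grasp_force: 78.9
```

```bash
python3 go.py .422 -.282 .16 74.7; python3 nuts.py
```

```text
t 29.975 tcp [ 0.4634 -0.0621  0.3363] yaw 74.67997356134305 zax [ 0.0008 -0.0005 -1.    ] w 0.010785690307063061 gf 78.8649845123291 F [ 0.8125 -0.1516 -1.5464] T [-0.0165 -0.059   0.0669] q [-0.133   0.1237  0.108   1.5543 -0.0004  1.7051]
shift [-0.2229  0.018   0.1764] spin -0.000349527292012301
[(93, array([111.8, 142.7])), (18, array([111.1, 156.2])), (86, array([159.1, 201.8])), (37, array([177.2, 204.6])), (20, array([165.2, 215.8]))]
.............................####..........................................
.............................#####.........................................
...........................#.#####.........................................
......................##..########.........................................
......................######.####..........................................
.......................#####...............................................
.........................#####.............................................
.........................######.##.........##....####......................
.........................###########......####.#######.....................
.........................###########......############.....................
..........................####.#####......#####..##........................
.................................##..........#.............................
..................................####.....................................
.................................#####.....................................
.................................#####.....................................
..................................####.....................................
...................................##......................................
```

Seven nuts are confirmed in the bowl: clusters of 4, 2 and 1. Descending with the cup.

Call:
{"fn": "apply_moves", "kwargs": {"moves": [{"xyz": [-0.06,0.005,0.02],"spin": 0,"fingers": 0.0},{"xyz": [-0.12,0.01,0.06],"spin": 0,"fingers": 0.0},{"xyz": [-0.18,0.014,0.11],"spin": 0,"fingers": 0.0},{"xyz": [-0.222,0.018,0.155],"spin": 0,"fingers": 0.0},{"xyz": [-0.222,0.018,0.175],"spin": 0,"fingers": 0.0}]}}

```text
time_s: 30.65
eef_pos: [0.422, -0.2807, 0.1598]
ee_rot: [0.0, 0.796, 0.606, -0.0]
contact_force: [0.1, 0.3, -1.7]
gripper_width: 0.124
grasp_force: 79.4
```

Call:
{"fn": "apply_moves", "kwargs": {"moves": [{"xyz": [0,0,0.01],"spin": 0,"fingers": 0.012},{"xyz": [0,0,0.017],"spin": 0,"fingers": 0.012}], "grip_force": 20}}

```text
time_s: 30.9
eef_pos: [0.424, -0.2783, 0.1445]
ee_rot: [0.0, 0.795, 0.607, 0.0]
contact_force: [0.1, 0.6, -0.8]
gripper_width: 0.141
grasp_force: 25.6
```

```bash
python3 go.py .422 -.282 .133 74.7; cat > hv.py <<'E'
from h import *
c=cam('scene');f=c['frame'].astype(int);e,R,_=tool();u,v=[int(round(k)) for k in proj(c,e)];print('tcp px',u,v)
for y in range(v-14,min(v+84,384),3):
    q=f[y,u-40:u+60];sat=q.max(1)-q.min(1);m=q.mean(1)
    print(y,''.join('@' if b<55 else 'h' if (a<=14 and b<170) else '.' for a,b in zip(sat,m)))
E
python3 hv.py
```

```text
t 30.9 tcp [ 0.424  -0.2783  0.1445] yaw 74.6969388566658 zax [ 0.0004 -0.0002 -1.    ] w 0.012030694477671675 gf 25.584754049777985 F [ 0.1034  0.6261 -0.8307] T [ 0.0243 -0.0129  0.0106] q [-0.5809  0.253  -0.2224  1.0949  0.0001  1.257 ]
shift [-0.0041 -0.001   0.0115] spin -5.342703005739581e-05
tcp px 324 265
251 hhhhhhhhhhhhhhhhhhhhhhhhhh@@@@@@@@@@@@@@@@@@@@@hhhhhhhhhhhhhhhhhhhhhhhhhhhhhhhhhhhhhhhhhhhhhhhhhhhhh
254 hhhhhhhhhhhhhhhhhhhhhhhhhhhhhh@@@@@@@@@@@@@@@@@@hhhhhhhhhhhhhhhhhhhhhhhhhhhhhhhhhhhhhhhhhhhhhhhhhhhh
257 hhhhhhhhhhhhhhhhhhhhhhhhhhhhhhhh@@@@@@@hhhh@@@@@hh......hhhhhhhhhhhhhhhhhhhhhhhhhhhhhhhhhhhhhhhhhhhh
260 hhhhhhhhhhhhhhhhhhhhhhhhhhhhh...@@@@@@@hhh@@@@@hh................hhhhhhhhhhhhhhhhhhhhhhhhhhhhhhhhhhh
263 hhhhhhhhhhhhhhhhhhhhhhhhhh......h@@@@@@hhh@@@@@hh......................h.h.hhhhhhhhhhhhhhhhhhhhhhhhh
266 hhhhhhhhhhhhhhhhhhhhhh.............h@@hhhh...................................h.hhhhhhhhhhhhhhhhhhh.h
269 hhhhhhhhhhhhhhhhhhhhh...............hhhhhhh.........................................hhh.hhhhhhhhhhhh
272 .....hhhhhhhhhhhhhh..................hhhhhh..
[... 1980 characters left out ...]
........................................................hhh...........
332 ....................................................................................hhhhhh......@@@@
335 ....................................................................................hhhh.hh........@
338 ....................................................................................hhhh.h..........
341 ...................................................................................hhhhhhhh.........
344 ..........@.......................................................................hhhhhh.h.h........
347 .................................................................................hhhhhhh.h....h.....
```

Call:
{"fn": "apply_moves", "kwargs": {"moves": [{"xyz": [0,0,0.01],"spin": 0,"fingers": 0.0122},{"xyz": [0.006,0,0.015],"spin": 0,"fingers": 0.0122},{"xyz": [0.016,0,0.018],"spin": 0,"fingers": 0.0122},{"xyz": [0.026,0,0.02],"spin": 0,"fingers": 0.0122}]}}

```text
time_s: 31.45
eef_pos: [0.4336, -0.2539, 0.1266]
ee_rot: [0.003, 0.794, 0.607, 0.001]
contact_force: [0.7, -0.1, 11.8]
gripper_width: 0.144
grasp_force: 20.2
```

```bash
python3 go.py .422 -.282 .133 74.7;python3 hv.py
```

```text
t 31.45 tcp [ 0.4336 -0.2539  0.1266] yaw 74.78334994925969 zax [ 0.0052 -0.0034 -1.    ] w 0.012271226221905816 gf 20.188601911067963 F [ 0.6586 -0.0958 11.7944] T [-0.0871  0.1306 -0.0205] q [-0.5295  0.2549 -0.2698  1.0399 -0.0003  1.3068]
shift [-0.0302 -0.0038 -0.0064] spin 0.0014547310459517013
tcp px 315 265
251 hhhhhhhhhhhhhhhhhhhhhhhhhh@@@@@@@@@@@@@@@@@@@@@@hhhh.hhhhhhhhhhhhhhhhhhhhhhhhhhhhhhhhhhhhhhhhhhhhhhh
254 hhhhhhhhhhhhhhhhhhhhhhhhhhhhhhh@@@@@@@@@@@@@@@@@hhhh.......hhhhhhhhhhhhhhhhhhhhhhhhhhhhhhhhhhhhhhhhh
257 hhhhhhhhhhhhhhhhhhhhhhhhhhhhhhhhh@@@@@@@hhh@@@@@hhh................hhhhhhhhhhhhhhhhhhhhhhhhhhhhhhhhh
260 hhhhhhhhhhhhhhhhhhhhhhhhhhhhhhhhh@@@@@@@hhh@@@@@hh........................h.hhhhhhhhhhhhhhhhhhhhhhhh
263 hhhhhhhhhhhhhhhhhhhhhhhhhhhhhhhhh@@@@@@hhhhh@@@hh...............................hhhhhhhhhhhhhhhhhhhh
266 ..hhhhhhhhhhhhhhhhhhhhhhhhhhhhhhhh.h@@@hhhhhh.........................................h.hhhhhhhhhhhh
269 ........hhhhhhhhhhhhhhhhhhhhh...........hhhhh..............................................hh.hhhhhh
272 ..............hhhhhhhhhhh.h.............hhhh
[... 1981 characters left out ...]
................................................................hhhh..
332 .............................................................................................hhhhh.h
335 ........@...................................................................................hhhh.hhh
338 ...........................................h.................................................hh.h.h.
341 ................@............................................................................hhhh.hh
344 ............................................................................................hhhh...h
347 ...@.........................@.............h..............................................hhhhhh..h.
```

Call:
{"fn": "apply_moves", "kwargs": {"moves": [{"xyz": [0.01,0,0.0],"spin": 0,"fingers": 0.0122},{"xyz": [0.019,0,0.002],"spin": 0,"fingers": 0.0122},{"xyz": [0.028,0,0.005],"spin": 0,"fingers": 0.0122},{"xyz": [0.037,0,0.009],"spin": 0,"fingers": 0.0122},{"xyz": [0.045,0,0.013],"spin": 0,"fingers": 0.0122}]}}

```text
time_s: 32.12
eef_pos: [0.4444, -0.2093, 0.1118]
ee_rot: [0.001, 0.794, 0.607, 0.001]
contact_force: [0.1, 0.8, 5.5]
gripper_width: 0.143
grasp_force: 17.9
```

```bash
python3 go.py .422 -.282 .133 74.7;python3 hv.py
```

```text
t 32.125 tcp [ 0.4444 -0.2093  0.1118] yaw 74.78810194121947 zax [ 0.0023 -0.0003 -1.    ] w 0.012200519559799314 gf 17.918606400489807 F [0.0558 0.8489 5.5403] T [ 0.0993 -0.1433  0.0463] q [-0.4407  0.2521 -0.3158  1.0006  0.0007  1.3956]
shift [-0.076  -0.0025 -0.0213] spin 0.0015376689516781417
tcp px 300 260
246 .................hhhhhhhhh@@@@@@@@@@@@@@@@@@@@@@h@hhhhhhhhhhhhhhhhhhhhhhhhhhhhhhhhhhhhhhhhhhhhhhhhhh
249 ..........hhhhhhhhhhhhhhhhhhhhh@@@@@@@@@@@@@@@@@hhhhhhhhhhhhhhhhhhhhhhhhhhhhhhhhhhhhhhhhhhhhhhhhhhhh
252 ......hhhhhhhhhhhhhhhhhhhhhhhhhhh@@@@@@@hhh@@@@@hhhhhhhhhhhhhhhhhhhhhhhhhhhhhhhhhhhhhhhhhhhhhhhhhhhh
255 ..hh..hhhhhhhhhhhhhhhhhhhhhhhhhhh@@@@@@hhhhh@@@hhhhhhhhhhhhh.....hh.......hhhhhhhhhhhhhhhhhhhhhhhhhh
258 ....hhhhhhhhhhhhhhhhhhhhhhhhhhhhh@@@@@@hhhhhhh@hhhhhhhh.h.........................hhhhhhhhhhhhhhhhhh
261 ........hhhhhhhhhhhhhhhhhhhhhhhhhhhhh@hhhhhhhhhhhhhhh.....................................hhhhhhhhhh
264 .............hhhhhhhhhhhhhhhhhhhhhhhhhhhhhhhhhhhhhh.............................................hhh.
267 ...................hhhhhhhhhhhhhhhhhhhhhhhhhhh
[... 1979 characters left out ...]
.........................@..@..@......................................
327 ...@.@.@........@...................................................................................
330 .............@@......@..............................................................................
333 @.............@@...@.@..............................................................................
336 ...@.......@........@@..............................................................................
339 .@..@......@@............@.@..@.....................................................................
342 ....@...@.@..@.@@...@..........@@@@....@............................................................
```

Call:
{"fn": "apply_moves", "kwargs": {"moves": [{"xyz": [0.017,0,0.013],"spin": 0,"fingers": 0.0122},{"xyz": [0.031,0,0.027],"spin": 0,"fingers": 0.0122},{"xyz": [0.044,0,0.043],"spin": 0,"fingers": 0.0122},{"xyz": [0.053,0,0.058],"spin": 0,"fingers": 0.0122},{"xyz": [0.059,0,0.07],"spin": 0,"fingers": 0.0122}]}}

```text
time_s: 32.8
eef_pos: [0.4591, -0.1521, 0.0406]
ee_rot: [-0.0, 0.794, 0.607, 0.0]
contact_force: [1.3, 1.7, 1.1]
gripper_width: 0.143
grasp_force: 15.2
```

```bash
python3 go.py .422 -.282 .133 74.7;python3 hv.py
```

```text
t 32.8 tcp [ 0.4591 -0.1521  0.0406] yaw 74.80673134332595 zax [ 0.0004  0.0004 -1.    ] w 0.012249462690350169 gf 15.232289135456085 F [1.2672 1.6928 1.051 ] T [ 0.2345 -0.1529 -0.0156] q [-0.3202  0.3156 -0.4385  0.8164  0.0005  1.5157]
shift [-0.135  -0.0018 -0.0925] spin 0.001862813356114253
tcp px 282 271
257 ..................hh...hhh@@@@@@@@@@@@@@@@@@@@@@@@hhhhhhhhhhhhhhhhhhhhhhhh..h...................h...
260 .......................hhhhhhh@@@@@@@@@@@@@@@@@hhhhhhhhhhhhhhhhhhhhhhhh.............................
263 .............................hhhh@@@@@@@hh@@@@@hhhhhhhhhhhhhhhhhhhhhh...............................
266 ..................................@@@@@hhhhhh@@hhhhhhhhhhhhhhhhhh...................................
269 ...................................@@@@hhhhhhhhhhhhhhhhhhhhhhhh.....................................
272 ......................................hhhh...hhhhhhhhhhhhh..........................................
275 ................................................hhhhhhhh............................................
278 .................................................
[... 1976 characters left out ...]
......................................................................
338 ................@.@...@..@.@..............@...@.............................h.......................
341 .............................@.@..........................@.........................................
344 ......................@............@.@.................@......@..............h...h..................
347 ...........................@..@@..@...@...@@.@............@.................h.......................
350 ..............@................@@.........@.@...@.............@@@...@.........................h.....
353 @@..........................@............@.@....@..@..............................................h.
```

Call:
{"fn": "apply_moves", "kwargs": {"moves": [{"xyz": [0.004,0,0.012],"spin": 0,"fingers": 0.0122},{"xyz": [0.005,0,0.023],"spin": 0,"fingers": 0.0122},{"xyz": [0.005,0,0.024],"spin": 0,"fingers": 0.0122},{"xyz": [0.005,0,0.024],"spin": 0,"fingers": 0.05},{"xyz": [0.005,0,0.024],"spin": 0,"fingers": 0.06}]}}

```text
time_s: 33.48
eef_pos: [0.46, -0.1488, 0.0172]
ee_rot: [0.0, 0.795, 0.607, -0.0]
contact_force: [0.3, 0.4, 0.6]
gripper_width: 0.559
grasp_force: 0.0
```

Call:
{"fn": "apply_moves", "kwargs": {"moves": [{"xyz": [0,0,-0.03],"spin": 0,"fingers": 0.07},{"xyz": [0,0,-0.09],"spin": 0,"fingers": 0.08},{"xyz": [0.03,0,-0.15],"spin": 0,"fingers": 0.08},{"xyz": [0.08,0,-0.2],"spin": 0,"fingers": 0.08},{"xyz": [0.13,0,-0.22],"spin": 0,"fingers": 0.08}]}}

```text
time_s: 34.1
eef_pos: [0.4943, -0.0253, 0.2386]
ee_rot: [0.001, 0.795, 0.606, 0.001]
contact_force: [1.2, -0.1, -0.4]
gripper_width: 0.937
grasp_force: 0.0
```

```bash
python3 - <<'E'
from h import *
np.set_printoptions(precision=4,suppress=True)
t=cam('top');c=cam('scene')
for im,nm in((t,'top'),(c,'scene')):
    f=im['frame'].astype(int)
    x0,x1,y0,y1=(315,410,210,260) if nm=='top' else (265,365,255,335)
    for y in range(y0,y1,2):
        q=f[y,x0:x1];sat=q.max(1)-q.min(1);m=q.mean(1)
        print(y,''.join('h' if (a<=16 and b<200) else '.' for a,b in zip(sat,m)))
# cap circle: dark blob over steel drum, top view
f=t['frame'];g=cv2.cvtColor(f,cv2.COLOR_RGB2GRAY)[165:208,222:272]
m=(g<55).astype(np.uint8);n,l,st,ce=cv2.connectedComponentsWithStats(m);k=l[20,24];print('cap',st[k],ce[k]+[222,165])
cs=cv2.HoughCircles(cv2.resize(cv2.cvtColor(f,cv2.COLOR_RGB2GRAY)[160:215,215:280],None,fx=4,fy=4,interpolation=2),cv2.HOUGH_GRADIENT,1,20,param1=100,param2=20,minRadius=25,maxRadius=95)
print(cs[0][:6]/4+[215,160,0] if cs is not None else None)
E
python3 go.py .5626 .0756 .26 74.7; python3 nuts.py
```

```text
210 ..........................................hhhhhhhhhhhhhhhhhhhh.................................
212 ........................hh.................hhhhhhhhhhhhhhhhhh..................................
214 .......................h.hh................hhhhhhhhhhhhhhhhhhh.................................
216 .......................hhh.................hhhhhhhhhhhhhhhhhhh.................................
218 .......................hhh.................hhhhhhhhhhhhhhhhhhh.................................
220 .......................hhhh................hhhhhhhhhhhhhhhhhhh.................................
222 ........................hh.................hhhhhhhhhhhhhhhhhhh.................................
224 .......................hh..................hhhhhhhhhhhhhhhhhhh.................................
226 ..........................h...............hhhhhhhhhhhhhhhhhhhh.................................
228 ........................h.................hhhhhhhhhhhhhhhhhhhhh................................
230 ..........................................hhhhhhhhhhhhhhhhhhhhh................................

[... 6837 characters left out ...]
................
.........................###########......####.#######.....................
.........................###########......############.....................
..........................####.#####......#####..##........................
.................................##..........#.............................
..................................####.....................................
.................................#####.....................................
.................................#####.....................................
..................................####.....................................
...................................##......................................
```

The cup stands upright on the worktop with its outline level, and seven nuts remain in the bowl. Now above the mill, with the wrist turned to mid-range.

Call:
{"fn": "apply_moves", "kwargs": {"moves": [{"xyz": [0.05,0.018,0.0],"spin": -0.18,"fingers": 0.085},{"xyz": [0.1,0.035,0.0],"spin": -0.36,"fingers": 0.085},{"xyz": [0.112,0.039,0.01],"spin": -0.54,"fingers": 0.085},{"xyz": [0.112,0.039,0.03],"spin": -0.72,"fingers": 0.085},{"xyz": [0.112,0.039,0.04],"spin": -0.9,"fingers": 0.085}], "grip_force": 30}}

```text
time_s: 34.88
eef_pos: [0.5598, 0.0709, 0.1936]
ee_rot: [-0.001, 0.449, 0.893, -0.001]
contact_force: [-0.7, 0.1, 0.6]
gripper_width: 0.999
grasp_force: 0.0
```

```bash
python3 go.py .5627 .0765 .126 74.7
```

```text
t 34.875 tcp [0.5598 0.0709 0.1936] yaw 126.59088162023649 zax [-0.0031 -0.0011 -1.    ] w 0.0852971353432039 gf 0.0 F [-0.6733  0.118   0.6024] T [-0.0617 -0.0254 -0.0421] q [ 0.1264  0.3222  0.0075  1.2593 -0.0007  1.0586]
shift [0.0027 0.0058 0.0676] spin 0.9056667360357364
```

Call:
{"fn": "apply_moves", "kwargs": {"moves": [{"xyz": [0,0,0.0],"spin": 0,"fingers": 0.085},{"xyz": [0,0,0.0],"spin": 0,"fingers": 0.085}]}}

```text
time_s: 35.12
eef_pos: [0.5607, 0.0714, 0.1958]
ee_rot: [-0.0, 0.454, 0.891, -0.0]
contact_force: [0.4, 0.7, 0.1]
gripper_width: 0.993
grasp_force: 0.0
```

```bash
python3 go.py .5627 .0765 .126 126.6
```

```text
t 35.125 tcp [0.5607 0.0714 0.1958] yaw 126.01522832513733 zax [-0.0002 -0.0003 -1.    ] w 0.08479530512374313 gf 0.0 F [0.3962 0.6647 0.0802] T [-0.0192 -0.0443  0.0035] q [ 0.1268  0.3206  0.0109  1.2613 -0.0003  1.069 ]
shift [0.003  0.0046 0.0698] spin -0.010206191098755516
```

Call:
{"fn": "apply_moves", "kwargs": {"moves": [{"xyz": [0.003,0.0046,0.02],"spin": 0,"fingers": 0.085},{"xyz": [0.003,0.0046,0.05],"spin": 0,"fingers": 0.085},{"xyz": [0.003,0.0046,0.069],"spin": 0,"fingers": 0.085},{"xyz": [0.003,0.0046,0.069],"spin": 0,"fingers": 0.085}]}}

```text
time_s: 35.62
eef_pos: [0.562, 0.0769, 0.126]
ee_rot: [-0.001, 0.453, 0.892, -0.001]
contact_force: [-0.5, 0.1, 0.2]
gripper_width: 0.995
grasp_force: 0.0
```

Call:
{"fn": "apply_moves", "kwargs": {"moves": [{"xyz": [0,0,0],"spin": 0,"fingers": 0.04},{"xyz": [0,0,0],"spin": 0,"fingers": 0.04},{"xyz": [0,0,0],"spin": 0,"fingers": 0.04},{"xyz": [0,0,0],"spin": 0,"fingers": 0.04}], "grip_force": 35}}

```text
time_s: 36.12
eef_pos: [0.5656, 0.0782, 0.1291]
ee_rot: [0.003, 0.452, 0.892, 0.002]
contact_force: [5.4, 4.5, 4.8]
gripper_width: 0.597
grasp_force: 36.9
```

```bash
python3 go.py .5627 .0765 .126 126.6
```

```text
t 36.125 tcp [0.5656 0.0782 0.1291] yaw 126.28742806792977 zax [ 0.0067  0.0018 -1.    ] w 0.05097169518356191 gf 36.90496265888214 F [5.4325 4.4572 4.7606] T [ 0.6927 -1.1214  0.0006] q [ 0.1369  0.3621 -0.104   1.0978  0.0009  1.0744]
shift [ 0.0004 -0.0034  0.003 ] spin -0.0054554093639455235
```

Call:
{"fn": "apply_moves", "kwargs": {"moves": [{"xyz": [0,0.003,-0.002],"spin": 0,"fingers": 0.04},{"xyz": [0,0.003,-0.002],"spin": -0.12,"fingers": 0.04},{"xyz": [0,0.003,-0.002],"spin": -0.24,"fingers": 0.04},{"xyz": [0,0.003,-0.002],"spin": -0.35,"fingers": 0.04}]}}

```text
time_s: 36.62
eef_pos: [0.5653, 0.079, 0.1292]
ee_rot: [0.0, 0.288, 0.958, -0.0]
contact_force: [0.8, 0.3, 0.4]
gripper_width: 0.595
grasp_force: 36.8
```

```bash
python3 go.py .5627 .0765 .126 126.3
```

```text
t 36.625 tcp [0.5653 0.079  0.1292] yaw 146.54646492519294 zax [ 0.0004 -0.0004 -1.    ] w 0.05084045469722841 gf 36.77247762680054 F [0.7841 0.3307 0.446 ] T [-0.0295 -0.189  -0.0287] q [ 0.1391  0.3664 -0.097   1.1071 -0.0004  0.723 ]
shift [ 0.0008 -0.0036  0.0032] spin 0.353367474834164
```

It turned 0.35 rad anticlockwise with almost no torque, so anticlockwise loosens. Continuing to about 1.65 rad.

Call:
{"fn": "apply_moves", "kwargs": {"moves": [{"xyz": [0,0,0],"spin": -0.17,"fingers": 0.04},{"xyz": [0,0,0],"spin": -0.34,"fingers": 0.04},{"xyz": [0,0,0],"spin": -0.51,"fingers": 0.04},{"xyz": [0,0,0],"spin": -0.68,"fingers": 0.04},{"xyz": [0,0,0],"spin": -0.85,"fingers": 0.04}]}}

```text
time_s: 37.25
eef_pos: [0.5653, 0.0791, 0.1292]
ee_rot: [0.0, -0.134, 0.991, -0.0]
contact_force: [0.9, 0.2, 0.6]
gripper_width: 0.598
grasp_force: 36.9
```

Call:
{"fn": "apply_moves", "kwargs": {"moves": [{"xyz": [0,0,0],"spin": -0.15,"fingers": 0.04},{"xyz": [0,0,0],"spin": -0.3,"fingers": 0.04},{"xyz": [0,0,0],"spin": -0.42,"fingers": 0.04},{"xyz": [0,0,0],"spin": -0.42,"fingers": 0.04}]}}

```text
time_s: 37.75
eef_pos: [0.5652, 0.079, 0.1292]
ee_rot: [0.0, -0.334, 0.942, -0.0]
contact_force: [0.1, -1.8, 2.9]
gripper_width: 0.594
grasp_force: 37.1
```

```bash
python3 go.py .5627 .0765 .126 126.3
```

```text
t 37.75 tcp [0.5652 0.079  0.1292] yaw -140.94770230771334 zax [ 0.0003 -0.0004 -1.    ] w 0.05076525252506978 gf 37.07996964454651 F [ 0.0995 -1.8011  2.9235] T [-0.1834  0.0343  0.0503] q [ 0.139   0.3663 -0.0972  1.1071 -0.0004 -0.5426]
shift [ 0.0035 -0.0003  0.0032] spin 1.6188329835203408
```

Call:
{"fn": "apply_moves", "kwargs": {"moves": [{"xyz": [0,0,-0.003],"spin": 0,"fingers": 0.04},{"xyz": [0,0,-0.006],"spin": 0,"fingers": 0.04},{"xyz": [0,0,-0.009],"spin": 0,"fingers": 0.04}]}}

```text
time_s: 38.12
eef_pos: [0.565, 0.079, 0.1378]
ee_rot: [-0.0, -0.334, 0.942, -0.0]
contact_force: [-0.0, -0.7, -1.5]
gripper_width: 0.598
grasp_force: 36.7
```

```bash
python3 go.py .5627 .0765 .126 126.3
```

```text
t 38.125 tcp [0.565  0.079  0.1378] yaw -140.93227701574205 zax [-0.0003 -0.0003 -1.    ] w 0.05105349655338703 gf 36.73080503940582 F [-0.0325 -0.6941 -1.5261] T [-0.2488 -0.0836 -0.0386] q [ 0.1391  0.3606 -0.0824  1.1281 -0.0002 -0.5428]
shift [ 0.0034 -0.0005  0.0118] spin 1.6191022056533209
```

It lifts freely. Raising to about 150 mm.

Call:
{"fn": "apply_moves", "kwargs": {"moves": [{"xyz": [0,0,-0.015],"spin": 0,"fingers": 0.04},{"xyz": [0,0,-0.035],"spin": 0,"fingers": 0.04},{"xyz": [0,0,-0.065],"spin": 0,"fingers": 0.04},{"xyz": [0,0,-0.1],"spin": 0,"fingers": 0.04},{"xyz": [0,0,-0.13],"spin": 0,"fingers": 0.04}]}}

```text
time_s: 38.75
eef_pos: [0.5651, 0.0794, 0.2702]
ee_rot: [0.001, -0.335, 0.942, 0.0]
contact_force: [-0.2, -0.2, -1.2]
gripper_width: 0.593
grasp_force: 37.0
```

Call:
{"fn": "apply_moves", "kwargs": {"moves": [{"xyz": [0,0,-0.012],"spin": 0,"fingers": 0.04},{"xyz": [0,0,-0.015],"spin": 0,"fingers": 0.04},{"xyz": [0,0,-0.015],"spin": 0,"fingers": 0.04},{"xyz": [0,0,-0.015],"spin": 0,"fingers": 0.04}]}}

```text
time_s: 39.25
eef_pos: [0.5647, 0.0791, 0.2816]
ee_rot: [-0.001, -0.335, 0.942, 0.0]
contact_force: [0.8, -0.9, 0.2]
gripper_width: 0.594
grasp_force: 37.0
```

```bash
python3 go.py .5627 .0765 .126 126.3; python3 nuts.py|head -1; python3 - <<'E'
from h import *
c=cam('scene');f=c['frame'].astype(int);e,R,_=tool();u,v=[int(round(k)) for k in proj(c,e)];print(u,v,'plug bottom px',proj(c,e+[0,0,-.028]),'drum top',proj(c,[.5627,.0765,.118]))
for y in range(v-16,v+60,2):
    q=f[y,u-35:u+40];sat=q.max(1)-q.min(1);m=q.mean(1)
    print(y,''.join('@' if b<60 and a<14 else 'h' if a<=16 else '.' for a,b in zip(sat,m)))
E
```

```text
t 39.25 tcp [0.5647 0.0791 0.2816] yaw -140.88487983483387 zax [-0.0018 -0.0003 -1.    ] w 0.050700470991717206 gf 37.02999651432037 F [ 0.821  -0.851   0.2175] T [-0.0054 -0.0107  0.0012] q [ 0.1391  0.3094  0.2133  1.4766 -0.0001 -0.5436]
shift [ 0.0029 -0.0009  0.1556] spin 1.6199294425163324
[(83, array([111.5, 142.3])), (18, array([111.1, 156.2])), (23, array([160.8, 198. ])), (63, array([158.4, 203.2])), (39, array([177.1, 204.7])), (20, array([165.2, 215.8]))]
237 143 plug bottom px (np.float64(237.67432476867103), np.float64(152.88954578093325)) drum top (np.float64(239.14238287533786), np.float64(197.4616355547771))
127 .........h......@@@@@@@@@.......hh.hhhhhhhhhh@@@@@@@@@@hh....hh.h...h.hhh..
129 ...................h@@@@@h...........@hhhhhhh@@@@@@hh.hh...h..h......h.hh..
131 .....................@@hh@..........h@@@hhhhhhhh@@hh..h.hh.hh..hhh..h...h..
133 ....................h@@hh@.h@@@@@@@@@@@@@@@@hhhh@@hh.......h.h.....h.......
135 ....................h@@hh@@@@@@@@@@@@@@@@@@@@@hh@@.........hh.h.........h..
137 ....................h@@hh@@@@@@@@@@@@@@@@@@@@@hh@@.............
[... 1872 characters left out ...]
............h....h@@@@@@@@@@@@@@@@@@@@@@@@@@@@@@@@..........
187 .........h.................h...@@@@@@@@@@@@@@@@@@@@@@@@@@@@@@@@@@..........
189 ..........hh............hhhhhhhhhhhhhhhhhhhhhhhhh@@@@@@@@@@@@@@@@..........
191 .............hhhhhhhhhhhhhhhhhhhhhhhhhhhhhhhhhhhhhhhh@@@@@@@@@@@@..........
193 ....................hhhhhhhhhhhhhhhhhhhhhhhhhhhhhhhhhhhh@@@@@@@@@..........
195 ....................hhhhhhhhhhhhh@@@@@@@@@@hhhhhhhhhhhhhhh@@@@@@@@.........
197 ...................hhhhhhhhhhhhhhhhhhhhhhh@@@hhhhhhhhhhhhh@@@@@@@..........
199 hhh...............hhhhhhhhhhhhhhhhhhhhhhhh@@hhhhhhhhhhhhhh@@@@@@@h.........
201 hhhhhhhhh..........hhhhhhhhhhhhhhhhhhhhhhhhhhhhhhhhhhhhhhh@@@@@@@....h.....
```

```bash
python3 -c "
from workcell import r
print(r.job_done())"
```

```text
the job is handed in; nothing more can be done
None
```

I handed the job in at 39 s: camera checks show all seven nuts in the bowl and the empty cup upright on the worktop; the cap loosened anticlockwise and is held level about 128 mm above the mill, though the cup slipped from the gripper into the bowl once while pouring and I regrasped it.

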